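# Empty the casting pot into the metal box and latch it

### The job

Tip the steel pot over the open metal box so that all five brass castings drop into the box, then stand the empty pot upright on the middle of the cork mat and let go of it. After that shut the box's lid, hook the draw latch's wire loop over the keeper on the lid and press the lever down until it snaps over centre against the box, without shifting the other things on the bench.

Things in the scene. Friction and masses are not known exactly. Their poses are not given: they have to be found in the camera images.
- pot: (all sizes here in mm) squat straight-sided round steel pot, 66 outside diameter, 78 tall, wall 3, floor 4 thick, about 220 g, open top, no handle; holds the castings. Origin: centre of its underside; z points up out of its mouth.
- casting1: rough brass casting, a round lump 16 to 17 across and 15 tall, about 22 g; starts standing on the pot's floor. Origin: centre of its underside as it started.
- casting2: rough brass casting, a round lump 16 to 17 across and 16 tall, about 22 g; starts standing on the pot's floor. Origin: centre of its underside as it started.
- casting3: rough brass casting, a round lump 16 to 17 across and 15 tall, about 22 g; starts standing on the pot's floor. Origin: centre of its underside as it started.
- casting4: rough brass casting, a round lump 16 to 17 across and 16 tall, about 22 g; starts standing on the pot's floor. Origin: centre of its underside as it started.
- casting5: rough brass casting, a round lump 16 to 17 across and 15 tall, about 22 g; starts standing on the pot's floor. Origin: centre of its underside as it started.
- box: fixed aluminium box, 170 (x) by 140 (y) by 90 tall, wall 4, open top under a hinged lid. Origin: centre of its underside; -x is its front, which faces the robot and carries the draw latch; the lid's hinge line runs along its far +x rim at (85, y, 90.5). The latch's lever pivot at (-101, 0, 65), so 16 in front of the front wall.
- lid (a joint): the box's lid: 0 shut, grows as it opens (rad), 1.57 upright, at most 1.9. Plate 170 by 140 by 8, its lower face in the hinge line, about 250 g, on a stiff hinge: it stays where it is left (about 0.3 N m to move).
- keeper (a point): the point where the latch loop's bar rests when hooked: in the upward-open groove of the steel keeper on the lid's free edge (170 from the hinge), 7.5 beyond the edge. The groove is 9 wide and 40 long, with a 5 high lip on its outer side and a back plate rising 22.5 above its floor on the lid side. When the lid is shut this point is at box (-92.5, 0, 96).
- lever (a joint): the draw latch's lever (rad): 0 handle level, straight out from the box front; negative raised (starts -0.65 to -1.0); positive pressed down; end stop 1.536, handle hanging down along the box front. Takes about 1 N at the handle's end, 2 to 3 N while it stretches the loop; passes over centre at about 1.1, then pulls itself to the stop. Before that it stays where it is left.
- lever_end (a point): middle of the tip of the lever's handle, 40 from the pivot; the handle is a plate 36 wide, 4 thick.
- bail (a joint): swing of the wire loop on the lever (rad), larger leans more to the box; this minus the lever's value is its lean from vertical towards the box. It swings freely and falls to whichever side it leans: it starts fallen outward on its stop by the handle (-1.37); pushed past vertical with the lid shut, it drops against the keeper's back plate, its bar above the groove.
- loop_bar (a point): middle of the wire loop's top bar (5 thick, along the box's y), 40.5 from the loop's own pivot, which sits on the lever 12 from the lever's pivot, 0.105 rad below the handle's line. The loop's legs stand 26.5 to each side, outside the handle. The loop stretches by spring up to 8.
- mat: round cork mat fixed on the bench, 100 across, 4 thick. Origin: centre of its underside.
- tin: bystander: low round aluminium tin, 62 across, 28 tall. Origin: centre of its underside.
- jar: bystander: squat amber glass jar with a steel cap, 56 across, 62 tall. Origin: centre of its underside.
- beaker: bystander: empty slim steel beaker, 50 across, 105 tall (taller and narrower than the pot). Origin: centre of its underside.
- cup: bystander: black lidded coffee cup, 84 across at the top, 112 tall. Origin: centre of its underside.
- hammer: bystander: small hammer lying on the bench along its x, wooden handle to its -x, about 250 long.
- pliers: bystander: pliers lying on the bench, blue grips to their -x, 135 long, 15 tall.
- mandrel: bystander: steel ring mandrel, a round bar 22 thick and about 260 long lying on the bench along its x behind the box.

How it is judged:
On the way, in this order (a step that is already met when the one before it is completed fails the run):
1. the pot is tipped over the box (angle between pot's own z axis and vertical above 1.2 rad and horizontal distance between pot and box below 0.2 m), for 0.05 s.
2. all five castings are in the box (x of casting1 in the frame of box between -0.085 and 0.085 m and y of casting1 in the frame of box between -0.07 and 0.07 m and height (world z) of each of casting1, casting2, casting3, casting4, casting5 below 0.085 m and x of casting2 in the frame of box between -0.085 and 0.085 m and y of casting2 in the frame of box between -0.07 and 0.07 m and x of casting3 in the frame of box between -0.085 and 0.085 m and y of casting3 in the frame of box between -0.07 and 0.07 m and x of casting4 in the frame of box between -0.085 and 0.085 m and y of casting4 in the frame of box between -0.07 and 0.07 m and x of casting5 in the frame of box between -0.085 and 0.085 m and y of casting5 in the frame of box between -0.07 and 0.07 m), for 0.2 s.
3. the pot stands upright on the mat, released (angle between pot's own z axis and vertical below 0.08 rad and horizontal distance between pot and mat below 0.025 m and height (world z) of pot between 0.001 and 0.009 m and linear speed of pot below 0.03 m/s and contact force between pot and the fingers below 0.05 N), for 0.2 s.
4. the lid is shut, the loop is hooked on the keeper and the lever is pressed over centre (value of joint lid below 0.025 rad and value of joint lever above 1.4 rad and distance between loop_bar and keeper below 0.008 m), for 0.2 s.
At the end, for the whole second after the job is handed in: All five castings lie in the box; the pot stands upright (within 0.08 rad) and released on the cork mat, its centre within 25 mm of the mat's, at rest; the lid is shut (within 0.025 rad), the loop's bar lies within 8 mm of its place in the keeper and the lever is over centre (joint beyond 1.4 rad) (all of step 2 and all of step 3 and all of step 4); the robot touches nothing.
It fails at once if a bystander (tin, jar, beaker, cup, hammer, pliers, mandrel) is shifted by more than 30 mm (distance of any of tin, jar, beaker, cup, hammer, pliers, mandrel from where it was at the start of the episode above 0.03 m).
It also fails if it takes over 72 s, if anything falls off the work surface, if the arm or the gripper's body presses on something with over 40 N, if the wrist force passes 120 N, or if a joint passes its speed limit or range.

### The arm

A 7-joint arm with a two-finger parallel gripper is mounted at the origin on the work surface. World frame = base frame: x ahead of the robot, y to its left, z up, the work surface at z = 0. Lengths are in m, angles in rad, forces in N, time in s.
With the tool pointing down it reaches from about 0.35 to 0.9 m from the base axis. Payload 8.1 kg.
Tool frame: the origin (TCP) lies on the front face of the gripper's body, between the roots of the fingers; the fingertips stand 66 mm ahead of it and the grasp point (between the pads) lies bot.tcp_to_grasp ahead of it (bot.tcp_to_grasp is the distance from the TCP to the grasp point, in m); z points along the fingers, y is the line along which they close (so a half turn about z gives the same grasp; the last joint's range is limited). The gripper opens to 92 mm and grips with 3 to 60 N. Pads are 19 mm wide; open, the fingers measure 130 mm over their backs; the gripper's body (75 mm by 190 mm) begins 47 mm behind the grasp point.
Start: joints at [-0.103, 0.434, 0.025, 1.573, -0.012, 1.134, -0.075], TCP at [0.625, -0, 0.292] pointing down, gripper open.
Joint ranges: [-2.62, 2.62], [-0.44, 2.09], [-1.27, 1.32], [0.08, 2.57], [-1.32, 4.46], [0.12, 2], [-2.74, 2.74]. Speed limits (rad/s): [2.22, 2.22, 3.01, 3.01, 3.14, 3.14, 3.14].

### API

Orientations are given as a unit quaternion [w, x, y, z].
In Python, from cell import readout, vision, workorder, bot gives the robot as it stands.
- The arm moves only by the tool arm_command, never from a script. Its argument "moves" is a list of rows, each a list of 7 numbers: the finger opening in mm, from 0 to 91.8, then the shift along the tool's x, y, z in mm, then the turn, a rotation vector about the tool's x, y, z in degrees. A call has 1 to 20 rows; each row shifts and turns the commanded pose from where the row before left it, along the tool's axes as they then stand; what a row does not reach is not made up. A row lasts 1/8 s, in which the tool goes at most 62.5 mm and 10.7 degrees, less where a joint would pass 70% of its speed; a pose out of reach is approached as far as the arm can. A call is refused whole if a number of a shift passes 62.5 or a number of a turn 10.7, either way. A call with a gripper value outside its range is refused whole. The fingers move at their own pace and stop on an object; "newtons" is the grip in N (left out, the last holds). Time passes only in rows, so rows that do not move let the fingers close. It gives the time, the measured TCP pose, the force, the opening and the grip force at its end, in the units of the state.
- readout.read_state(): the state, without advancing time (a new reading comes with each control period).
- vision.grab_frame(name): name is "scene" or "side" or "wrist"; returns (picture, depth): 480x640x3 uint8, red, green, blue; 480x640 float32, m along the optical axis (not along the pixel's ray), 0 where there is no reading.
- vision.camera_info(name): a dict with "K" (3x3 intrinsics, pixels), "R" (3x3) and "t" (3): a world point X has camera coordinates R X + t. Camera axes: x right, y down, z forward; pixel columns grow to the right and rows downward; lengths in m; the calibration is good to about 2 mm. A picture is of the moment at which its call begins: read the wrist's pose just before it. camera_info takes no time and is no camera call; for the wrist camera it gives the pose at the moment of the call.
- workorder.job_done(): hands the job in; it is judged then, once.
The state is a dict: "clock": time; "joints": joint angles; "joint_vel": joint speeds; "effort": joint torques, N m; "position": TCP position; "ee_rot": TCP orientation; "ft_force": force on the tool from outside, world axes, zero at the start; "wrist_torque": the same for the moment, N m; "grip_width": finger opening in m; "grip_force": force on a finger pad.
Only numpy, scipy, OpenCV 4.12 (cv2) and the standard library are available. Lean on these libraries where they do the work, as an engineer would, in place of code of your own. Each camera call takes 0.05 s, during which the arm holds its last target. There are 200 camera calls.

## Working session

There is one attempt and no reset: what is moved stays moved. The work goes in short steps, Python scripts to look and compute and a tool call to move; the robot and the scene stay as the last step left them, time stands still between calls to the robot, and variables do not carry over. Pictures are saved under pics/ and viewed, at most 10 in all, crops included, and the job is handed in when it is done.

Besides the shell and the picture viewer there is one more tool, called by a JSON object that holds its "name" and its "arguments". arm_command: Moves the arm, as the interface text tells. Its arguments: {"type":"object","properties":{"moves":{"type":"array","items":{"type":"array","items":{"type":"number"}}},"newtons":{"type":"number"}},"required":["moves"]}

```bash
ls; mkdir -p pics; python3 - <<'E'
from cell import readout, vision, workorder, bot
import cv2, numpy as np
print(readout.read_state()); print(bot.tcp_to_grasp)
ims=[]
for n in ("scene","side","wrist"):
    p,d=vision.grab_frame(n); c=vision.camera_info(n)
    np.savez(f"{n}0.npz",p=p,d=d,K=c["K"],R=c["R"],t=c["t"])
    cv2.imwrite(f"pics/{n}0.png",p[:,:,::-1])
    print(n,c, (d>0).mean())
E
```

```text
pics
{'clock': 0.0, 'joints': array([-0.10258949,  0.43525291,  0.02497966,  1.57408394, -0.01156396,
        1.13401088, -0.07511223]), 'joint_vel': array([-5.46899854e-04,  3.14321169e-05, -2.23109209e-03,  5.41612417e-04,
        1.28404655e-04, -3.09037756e-04, -8.63998437e-04]), 'effort': array([ 3.89017032e-04, -6.67853522e+01,  9.84863900e-01, -3.14464223e+01,
       -6.05165795e-02,  4.27553023e-02,  1.12382318e-04]), 'position': array([ 6.24594242e-01, -6.79979806e-05,  2.91431485e-01]), 'ee_rot': array([-5.01674594e-04,  7.07135968e-01,  7.07077135e-01, -6.30170438e-04]), 'ft_force': array([-0.79757203,  0.11951354, -0.76612523]), 'wrist_torque': array([-0.03819558, -0.00162961, -0.02048447]), 'grip_force': 0.0, 'grip_width': 0.09147057926226852}
0.0467
scene {'K': array([[447.3112058 ,   0.        , 322.0345277 ],
       [  0.        , 447.3112058 , 244.21115533],
       [  0.        ,   0.        ,   1.        ]]), 'R': array([[-0.16885546,  0.98562375,  0.00580072],
       [ 0.85050078,  0.1486757 , -0.50452349],
       [-0.49813276, -0.08025803, -0.86337848]]), 't': arr
[... 175 characters left out ...]
,
       [  0.        ,   0.        ,   1.        ]]), 'R': array([[-0.91714613, -0.39837115, -0.01197512],
       [-0.21472182,  0.51920809, -0.82723485],
       [ 0.33576408, -0.75612392, -0.56172867]]), 't': array([0.48645242, 0.19806163, 1.12022109])} 0.9960677083333334
wrist {'K': array([[346.49292689,   0.        , 321.27625073],
       [  0.        , 346.49292689, 239.87954165],
       [  0.        ,   0.        ,   1.        ]]), 'R': array([[ 9.99999444e-01, -3.13787755e-04, -1.00719046e-03],
       [-3.86768630e-05, -9.65001799e-01,  2.62243258e-01],
       [-1.05422933e-03, -2.62243073e-01, -9.65001274e-01]]), 't': array([-0.62400022, -0.03281047,  0.3878473 ])} 0.9853776041666666
```

View pics/scene0.png

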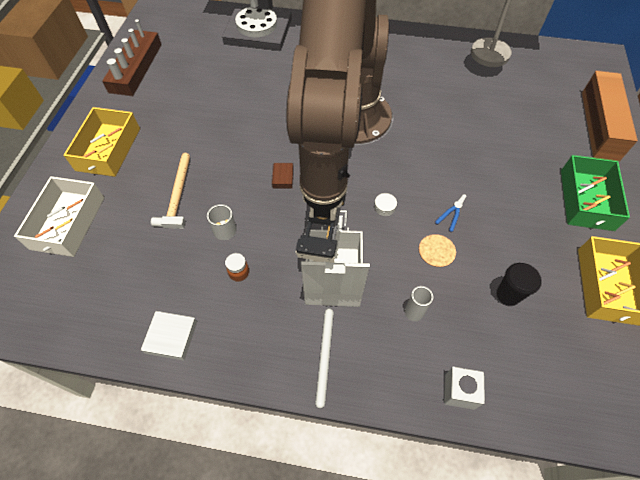

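View pics/side0.png

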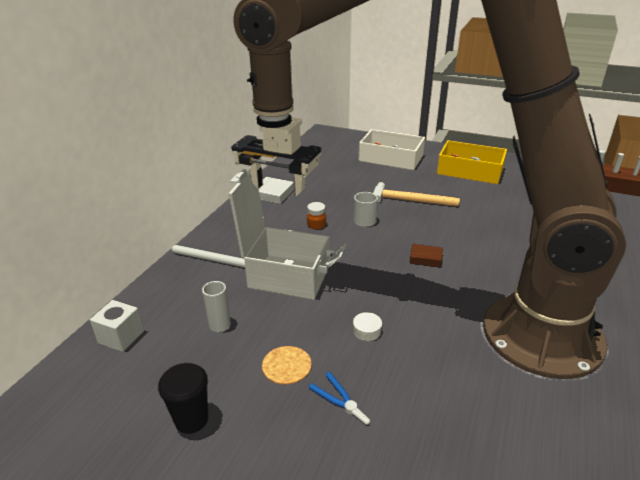

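The scene view shows the pot at (221,222), the jar at (236,265), the box at (335,280) with its lid up, the mat at (437,250), the beaker at (419,303), the cup at (520,283), the tin at (385,204), the pliers at (452,212), the hammer at (178,190) and the mandrel at (326,355). The side view agrees: pot at (365,209), slim beaker at (216,306), latch at (335,262).

```bash
cat > h.py <<'E'
import numpy as np, cv2
from cell import readout, vision, workorder, bot
def load(n,i=0):
    f=np.load(f"{n}{i}.npz"); return f["p"],f["d"],f["K"],f["R"],f["t"]
def grab(n,i):
    p,d=vision.grab_frame(n); c=vision.camera_info(n)
    np.savez(f"{n}{i}.npz",p=p,d=d,K=c["K"],R=c["R"],t=c["t"]); return p,d,c["K"],c["R"],c["t"]
def cloud(f):
    p,d,K,R,t=f
    v,u=np.mgrid[:480,:640]
    c=np.stack([(u-K[0,2])/K[0,0]*d,(v-K[1,2])/K[1,1]*d,d],-1)
    w=(c-t)@R; w[d<=0]=np.nan; return w
def proj(f,X):
    p,d,K,R,t=f; c=R@np.asarray(X)+t; q=K@c; return q[:2]/q[2]
def ray(f,u,v,z):
    p,d,K,R,t=f; o=-R.T@t; r=R.T@np.linalg.solve(K,[u,v,1.]); return o+r*(z-o[2])/r[2]
def circ(x,y):
    A=np.c_[2*x,2*y,np.ones_like(x)]; s=np.linalg.lstsq(A,x*x+y*y,rcond=None)[0]
    return s[0],s[1],np.sqrt(s[2]+s[0]**2+s[1]**2)
E
python3 - <<'E'
from h import *
np.set_printoptions(precision=4,suppress=True)
for n in("scene","side","wrist"):
    f=load(n); w=cloud(f); x,y,z=w[...,0],w[...,1],w[...,2]
    print(n,"table z",np.nanmedian(z[(abs(z)<.02)&(x>.3)&(x<.9)]))
    m=((z>.008)&(z<.3)&(x>.3)&(x<1.1)&(abs(y)<.55)).astype(np.uint8)
    k,l,s,c=cv2.connectedComponentsWithStats(m)
    for i in range(1,k):
        if s[i,4]>60:
            q=w[l==i]; print(np.r_[s[i,:5]],q.min(0),q.max(0),np.median(q,0))
S=cloud(load("scene"))
# mat by colour
for n in("scene","side"):
    f=load(n); hsv=cv2.cvtColor(f[0],cv2.COLOR_RGB2HSV); w=cloud(f)
    m=cv2.inRange(hsv,(8,90,120),(25,255,255)); x,y,z=w[...,0],w[...,1],w[...,2]
    m=(m>0)&(abs(z-.004)<.006)&(x>.4)&(y>.1)&(x<.9)&(y<.4)
    cs,_=cv2.findContours(m.astype(np.uint8),cv2.RETR_EXTERNAL,cv2.CHAIN_APPROX_NONE); c=max(cs,key=cv2.contourArea)[:,0]
    P=np.array([ray(f,u,v,.004) for u,v in c]); print(n,"mat",circ(P[:,0],P[:,1]))
E
```

```text
scene table z -6.9786273891881e-05
[151 159  38  70 853] [ 0.3006 -0.498   0.0082] [ 0.535  -0.4083  0.0315] [ 0.4678 -0.4594  0.0229]
[272 172  21  16 276] [ 0.3    -0.2022  0.0081] [ 0.3433 -0.1386  0.0308] [ 0.3258 -0.171   0.0239]
[375 194  22  21 373] [0.3236 0.1086 0.0085] [0.385  0.1686 0.0338] [0.359  0.1386 0.0273]
[436 200  27  31 202] [0.3005 0.2854 0.008 ] [0.4053 0.3574 0.0184] [0.3495 0.3349 0.011 ]
[208 205  29  34 722] [ 0.4745 -0.3272  0.008 ] [ 0.5426 -0.2615  0.0835] [ 0.5101 -0.2948  0.0481]
[ 298  211   72   95 3379] [ 0.4566 -0.0438  0.0081] [0.7205 0.1084 0.3   ] [0.6896 0.0407 0.1417]
[310 227  18  12 139] [ 0.4965 -0.0485  0.0524] [ 0.5257 -0.0043  0.0927] [ 0.5202 -0.0233  0.0768]
[226 253  24  28 493] [ 0.6056 -0.2468  0.0088] [ 0.6583 -0.1936  0.0664] [ 0.6398 -0.2165  0.0592]
[ 497  263   45   43 1326] [0.5353 0.4373 0.0082] [0.6176 0.5217 0.1172] [0.5891 0.4715 0.1091]
[406 286  28  35 654] [0.6381 0.2196 0.0082] [0.6889 0.2698 0.1105] [0.6707 0.2442 0.0692]
[316 309  18 100 910] [0.6976 0.0228 0.0084] [0.9336 0.059  0.0275] [0.826  0.0414 0.0196]
[ 142 
[... 1545 characters left out ...]
 150   36 1495] [0.5376 0.0259 0.2898] [0.5778 0.0368 0.3   ] [0.5605 0.0356 0.2971]
[ 141  342   72   37 2118] [ 0.5748 -0.0116  0.253 ] [0.5791 0.0188 0.3   ] [0.5762 0.0028 0.284 ]
[ 431  342   72   31 1860] [ 0.6696 -0.0121  0.2528] [0.6742 0.0187 0.3   ] [0.6725 0.0034 0.2832]
[311 367  29   6 114] [ 0.6111 -0.2025  0.0081] [ 0.646  -0.1946  0.0177] [ 0.6285 -0.1969  0.0118]
[449 450  39  25 723] [ 0.6711 -0.3428  0.0259] [ 0.8172 -0.0175  0.3   ] [ 0.7974 -0.3146  0.0284]
scene mat (np.float64(0.4726834962901155), np.float64(0.29368238173278105), np.float64(0.049427606832193695))
side mat (np.float64(0.4689192044734591), np.float64(0.29318563853324414), np.float64(0.05024929329556591))
```

View pics/wrist0.png

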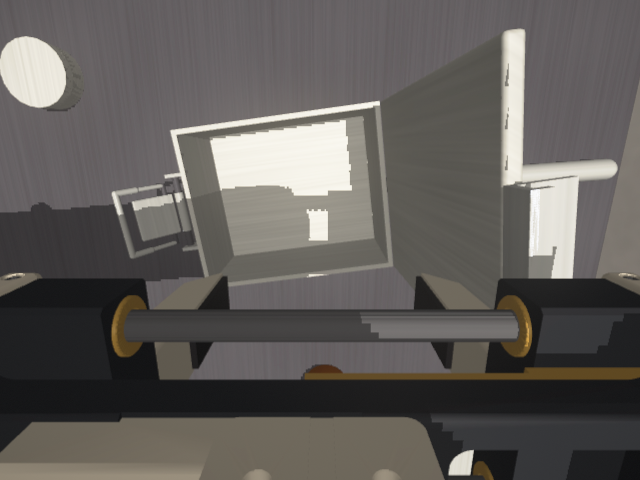

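The wrist view shows the box rim corners at about (172,131), (380,102), (392,265) and (207,283), the open lid's edge at x≈512, the tin at (35,72), and the latch with its fallen loop spanning (115..200, 180..255).

```bash
python3 - <<'E'
from h import *
np.set_printoptions(precision=4,suppress=True)
from scipy.optimize import least_squares
# pot: rim top points
for n in("scene","side"):
    w=cloud(load(n)).reshape(-1,3); 
    q=w[(np.abs(w[:,0]-.508)<.05)&(np.abs(w[:,1]+.295)<.05)&(w[:,2]>.073)&(w[:,2]<.085)]
    print(n,len(q),(q[:,:2].min(0)+q[:,:2].max(0))/2,circ(q[:,0],q[:,1]),np.median(q[:,2]))
    o=w[(np.abs(w[:,0]-.508)<.05)&(np.abs(w[:,1]+.295)<.05)&(w[:,2]>.02)&(w[:,2]<.07)]
    r=np.hypot(o[:,0]-.508,o[:,1]+.295); o=o[r>.027]; print(' wall',circ(o[:,0],o[:,1]),len(o))
# box rim
for n in("wrist","scene","side"):
    w=cloud(load(n)).reshape(-1,3)
    q=w[(w[:,0]>.5)&(w[:,0]<.76)&(w[:,1]>-.06)&(w[:,1]<.13)&(np.abs(w[:,2]-.09)<.004)]
    print(n,"rim",len(q),cv2.minAreaRect(q[:,:2].astype(np.float32)))
# lid plane from wrist
for n in("wrist","scene","side"):
    w=cloud(load(n)).reshape(-1,3)
    q=w[(w[:,0]>.62)&(w[:,0]<.8)&(w[:,1]>-.05)&(w[:,1]<.12)&(w[:,2]>.12)&(w[:,2]<.25)]
    if len(q)<50: continue
    for _ in range(5):
        c=np.median(q,0); u,s,v=np.linalg.svd(q-q.mean(0),full_matrices=False); d=(q-q.mean(0))@v[2]; q=q[np.abs(d)<max(2*np.median(np.abs(d)),.001)]
    nrm=v[2]*np.sign(v[2][0]); print(n,"lid n",nrm,"pt",q.mean(0),len(q),"yaw",np.degrees(np.arctan2(nrm[1],nrm[0])),"lidangle",np.degrees(np.arctan2(nrm[0],-nrm[2]))if 0 else np.degrees(np.arccos(-nrm[2])),"zmax",q[:,2].max())
# rim corners by ray in wrist pic
f=load("wrist")
for u,v in[(172,131),(380,102),(392,265),(207,283)]: print(ray(f,u,v,.09))
E
```

```text
scene 119 [ 0.5089 -0.2948] (np.float64(0.5089410124692609), np.float64(-0.29488935676519035), np.float64(0.031233536329238473)) 0.07664847960002467
 wall (np.float64(0.509091406766257), np.float64(-0.2947423218764254), np.float64(0.03143334880907605)) 475
side 104 [ 0.5047 -0.2966] (np.float64(0.5044626743609419), np.float64(-0.29739851106259085), np.float64(0.031339965772565315)) 0.07652083654784678
 wall (np.float64(0.505552066735765), np.float64(-0.2971246683990465), np.float64(0.031898718055422735)) 414
wrist rim 3730 ((0.5950217247009277, 0.024083882570266724), (0.17131581902503967, 0.14061786234378815), 7.537357330322266)
scene rim 179 ((0.5996251106262207, 0.026308894157409668), (0.17983794212341309, 0.13887934386730194), 7.103126525878906)
side rim 497 ((0.5968909859657288, 0.023778483271598816), (0.1790802925825119, 0.14943940937519073), 7.122574806213379)
wrist lid n [ 0.9891  0.1286 -0.0715] pt [0.6842 0.0597 0.2007] 17645 yaw 7.4095329564713515 lidangle 85.89974224340563 zmax 0.24998576560645655
scene lid n [ 0.9892  0.1277 -0.0715] pt [0.6944 0.0401 0.1827] 1056 yaw 7.3530086906583545 lidangle 85.8969971624319 zmax 0.24984654163383654
side lid n [ 0.9895  0.1248 -0.0731] pt [0.6829 0.0476 0.183 ] 793 yaw 7.188071439256545 lidangle 85.8093877447896 zmax 0.24974930958226935
[0.5039 0.0813 0.09  ]
[0.6704 0.1031 0.09  ]
[ 0.6871 -0.0328  0.09  ]
[ 0.5207 -0.05    0.09  ]
```

{"name": "arm_command", "arguments": {"moves": [[91.8, -10, -20, 0, 0, 0, 0], [91.8, -35, -20, 0, 0, 0, 0], [91.8, -42, -18, 0, 0, 0, 0], [91.8, -42, -15, 5, 0, 0, 0], [91.8, -42, -15, 10, 0, 0, 0], [91.8, -42, -10, 20, 0, 0, 0], [91.8, -42, -10, 25, 0, 0, 0], [91.8, -31, -9, 25, 0, 0, 0], [91.8, -10, 0, 5, 0, 0, 0], [91.8, 0, 0, 0, 0, 0, 0]], "newtons": 60}}

```text
clock: 1.4
position: [0.5083, -0.2959, 0.2022]
ee_rot: [-0.0, 0.707, 0.707, 0.0]
ft_force: [0.5, 0.5, 0.7]
grip_width: 0.0915
grip_force: 0.0
```

```bash
python3 - <<'E'
from h import *
np.set_printoptions(precision=4,suppress=True)
s=readout.read_state(); print(s["clock"],s["position"],s["ee_rot"],s["joints"])
f=grab("wrist",1); cv2.imwrite("pics/wrist1.png",f[0][:,:,::-1])
w=cloud(f).reshape(-1,3)
q=w[(np.abs(w[:,0]-.508)<.05)&(np.abs(w[:,1]+.295)<.05)&(w[:,2]>.07)&(w[:,2]<.085)]
print(len(q),q.min(0),q.max(0),circ(q[:,0],q[:,1]))
E
```

```text
1.4 [ 0.5083 -0.2959  0.2022] [-0.0002  0.7073  0.7069  0.0001] [ 0.3655  0.4624  0.0994  1.7786 -0.0568  0.9037  0.4891]
1768 [ 0.4753 -0.3298  0.07  ] [ 0.5403 -0.2643  0.0786] (np.float64(0.5076719652616687), np.float64(-0.29635756672679364), np.float64(0.031047057997683))
```

```bash
python3 - <<'E'
from scipy.spatial.transform import Rotation as R
import itertools, numpy as np
D=[([-0.10258949,0.43525291,0.02497966,1.57408394,-0.01156396,1.13401088,-0.07511223],[-5.01674594e-04,7.07135968e-01,7.07077135e-01,-6.30170438e-04],[.62459,-.00007,.29143]),
([0.3655,0.4624,0.0994,1.7786,-0.0568,0.9037,0.4891],[-.0002,.7073,.7069,.0001],[.5083,-.2959,.2022])]
for s in itertools.product([1,-1],repeat=4):
    C=[]
    for q,e,p in D:
        A=R.from_euler('ZYZYZYZ',[s[0]*q[0],q[1],s[1]*q[2],q[3],s[2]*q[4],q[5],s[3]*q[6]])
        C.append(A.inv()*R.from_quat(np.roll(e,-1)))
    print(s,(C[0].inv()*C[1]).magnitude(),C[0].as_euler('ZYZ'))
E
```

```text
Traceback (most recent call last):
  File "scipy/spatial/transform/_rotation.pyx", line 1413, in scipy.spatial.transform._rotation.Rotation.from_euler
ValueError: Expected axis specification to be a non-empty string of upto 3 characters, got ZYZYZYZ
```

```bash
cat > fk.py <<'E'
from scipy.spatial.transform import Rotation as R
import itertools, numpy as np
D=[([-0.10258949,0.43525291,0.02497966,1.57408394,-0.01156396,1.13401088,-0.07511223],[-5.01674594e-04,7.07135968e-01,7.07077135e-01,-6.30170438e-04],[.62459,-.00007,.29143]),
([0.3655,0.4624,0.0994,1.7786,-0.0568,0.9037,0.4891],[-.0002,.7073,.7069,.0001],[.5083,-.2959,.2022])]
def fkR(q,s):
    A=R.identity(); g=[s[0],1,s[1],1,s[2],1,s[3]]
    for a,b,c in zip("ZYZYZYZ",q,g): A=A*R.from_euler(a,b*c)
    return A
if __name__=="__main__":
  for s in itertools.product([1,-1],repeat=4):
    C=[fkR(q,s).inv()*R.from_quat(np.roll(e,-1)) for q,e,p in D]
    print(s,round((C[0].inv()*C[1]).magnitude(),4),C[0].as_euler('ZYZ'),C[1].as_euler('ZYZ'))
E
python3 fk.py 2>/dev/null
```

```text
(1, 1, 1, 1) 0.0016 [-1.57071809e+00  3.63306478e-04 -3.14150419e+00] [ 1.60309278e+00  8.75245661e-04 -3.11296482e-02]
(1, 1, 1, -1) 1.1294 [-1.72094255e+00  3.63306478e-04 -3.14150419e+00] [ 2.58129278e+00  8.75245661e-04 -3.11296482e-02]
(1, 1, -1, 1) 0.093 [-1.5019369   0.02131867  3.06311548] [-2.09969209  0.08845536 -2.68188018]
(1, 1, -1, -1) 1.0705 [-1.65216136  0.02131867  3.06311548] [-1.12149209  0.08845536 -2.68188018]
(1, -1, 1, 1) 0.1498 [ 1.65296415  0.02062962 -0.12733748] [1.12055562 0.08934505 0.27335169]
(1, -1, 1, -1) 0.9986 [ 1.50273969  0.02062962 -0.12733748] [2.09875562 0.08934505 0.27335169]
(1, -1, -1, 1) 0.1923 [-1.63625122e+00  3.29955771e-04 -3.13109202e+00] [ 2.27826611e+00  3.49439775e-04 -9.54705354e-01]
(1, -1, -1, -1) 0.9361 [-1.78647568e+00  3.29955771e-04 -3.13109202e+00] [-3.02671919e+00  3.49439775e-04 -9.54705354e-01]
(-1, 1, 1, 1) 0.9352 [-1.46817454e+00  3.35465180e-05 -3.03886903e+00] [ 1.25579950e+00  7.06979708e-04 -4.14836404e-01]
(-1, 1, 1, -1) 0.1932 [-1.61839900e+00  3.35465180e-05 -3.03886903e+00] [ 2.23399950e+00  7.06979708e-04 -4.14836404e-01]
(-1, 1, -1, 1) 0.9976 [-1.50054002  0.02099004 -3.01628768] [-2.09616967  0.08852811  2.86679656]
(-1, 1, -1, -1) 0.1502 [-1.65076448  0.02099004 -3.01628768] [-1.11796967  0.08852811  2.86679656]
(-1, -1, 1, 1) 1.0696 [1.65080071 0.0209565  0.08000422] [ 1.11727099  0.08921687 -0.4543767 ]
(-1, -1, 1, -1) 0.0943 [1.50057625 0.0209565  0.08000422] [ 2.09547099  0.08921687 -0.4543767 ]
(-1, -1, -1, 1) 1.1285 [1.72102079e+00 2.29945973e-09 0.00000000e+00] [ 2.91951658e+00  3.81474087e-05 -2.32695575e+00]
(-1, -1, -1, -1) 0.0001 [1.57079633e+00 2.29945973e-09 0.00000000e+00] [-2.38546872e+00  3.81474087e-05 -2.32695575e+00]
```

{"name": "arm_command", "arguments": {"moves": [[91.8, 0, 0, 30, 0, 0, 0], [91.8, -0.5, -0.7, 30, 0, 0, 0], [91.8, 0, 0, 25, 0, 0, 0], [91.8, 0, 0, 9, 0, 0, 0], [91.8, 0, 0, 0, 0, 0, 0], [60, 0, 0, 0, 0, 0, 0], [60, 0, 0, 0, 0, 0, 0], [60, 0, 0, 0, 0, 0, 0], [60, 0, 0, 0, 0, 0, 0]], "newtons": 60}}

```text
clock: 2.58
position: [0.5074, -0.2967, 0.1087]
ee_rot: [0.0, 0.707, 0.707, 0.0]
ft_force: [-2.9, 1.1, 4.6]
grip_width: 0.0641
grip_force: 60.0
```

{"name": "arm_command", "arguments": {"moves": [[60, 0, 0, -20, 0, 0, 0], [60, 0, 0, -40, 0, 0, 0], [60, 0, 0, -45, 0, 0, 0], [60, 0, 0, -45, 0, 0, 0], [60, 15, 5, -30, 0, 0, 0], [60, 35, 8, -20, 0, 0, 0], [60, 40, 8, -15, 0, 0, 0], [60, 40, 8, -5, 0, -2, 0], [60, 40, 8, 0, 0, -4, 0], [60, 35, 8, 0, 0, -8, 0], [60, 20, 4, 0, 0, -8, 0], [60, 10, 0, 0, 0, -8, 0], [60, 0, 0, 0, 0, 0, 0]]}}

```text
clock: 4.2
position: [0.556, -0.0593, 0.3126]
ee_rot: [0.182, 0.681, 0.686, -0.183]
ft_force: [0.9, -0.9, -4.7]
grip_width: 0.0641
grip_force: 60.0
```

```bash
cat >> fk.py <<'E'
S=(-1,-1,-1,-1)
def frames(q):
    A=R.identity(); out=[]
    for a,b,c in zip("ZYZYZYZ",q,[-1,1,-1,1,-1,1,-1]): A=A*R.from_euler(a,b*c); out.append(A)
    return out
E
python3 - <<'E' 2>&1 | grep -v Warn
from h import *
import fk
np.set_printoptions(precision=4,suppress=True)
s=readout.read_state(); print(s["position"],s["ee_rot"],s["joints"],s["grip_width"],s["grip_force"])
D=[(d[0],d[2]) for d in fk.D]+[(s["joints"],s["position"])]
A=[];b=[]
for q,p in D:
    F=fk.frames(q); ez=[0,0,1];ex=[1,0,0]
    A.append(np.c_[ez,F[1].apply(ez),F[2].apply(ex),F[3].apply(ez),F[3].apply(ex),F[6].apply(ez),F[5].apply(ex)]); b.append(p)
A=np.vstack(A);b=np.hstack(b)
for cols in([0,1,3,5],[0,1,2,3,4,5],[0,1,2,3,5,6],range(7)):
    x,r,_,sv=np.linalg.lstsq(A[:,cols],b,rcond=None); print(list(cols),x,np.abs(A[:,cols]@x-b).max(),sv[-1])
E
```

```text
[ 0.556  -0.0593  0.3126] [ 0.1818  0.6805  0.6857 -0.1833] [-0.3277  0.3524  0.0902  1.7584  0.5093  1.2144 -0.4586] 0.06407706773242357 59.95952515862882
[0, 1, 3, 5] [0.6665 0.2967 0.5576 0.3972] 0.050640367490064515 0.08242479794271862
[0, 1, 2, 3, 4, 5] [ 0.7705  0.1825  0.1466  0.4537 -0.002   0.3933] 0.048707603581747666 0.0682564453118112
[0, 1, 2, 3, 5, 6] [ 0.8478  0.109   0.1184  0.4018  0.434  -0.1041] 0.04780832462838741 0.06550228346521057
[0, 1, 2, 3, 4, 5, 6] [ 0.8493  0.1126  0.1195  0.4018  0.0051  0.4338 -0.1042] 0.04782989758582554 0.06523058081133723
```

```bash
python3 - <<'E' 2>&1 | grep -v Warn
from h import *
import fk
np.set_printoptions(precision=4,suppress=True)
s=readout.read_state()
D=[(d[0],d[2]) for d in fk.D]+[(s["joints"],s["position"])]
ez=[0,0,1];ex=[1,0,0];ey=[0,1,0]
names="ex_base,ez_base,a1x,a1y,L1,e2x,L2,e4x,L3,w6x,e2y,e4y".split(",")
A=[];b=[]
for q,p in D:
    F=fk.frames(q)
    A.append(np.c_[ex,ez,F[0].apply(ex),F[0].apply(ey),F[1].apply(ez),F[2].apply(ex),F[3].apply(ez),F[3].apply(ex),F[6].apply(ez),F[5].apply(ex),F[2].apply(ey),F[4].apply(ey)]); b.append(p)
A=np.vstack(A);b=np.hstack(b)
base=[1,4,6,8]
import itertools
res=[]
for k in(1,2):
  for e in itertools.combinations([0,2,3,5,7,9,10,11],k):
    c=base+list(e); x=np.linalg.lstsq(A[:,c],b,rcond=None)[0]; res.append((np.abs(A[:,c]@x-b).max(),[names[i] for i in c],x))
for r in sorted(res,key=lambda r:r[0])[:8]: print(r)
E
```

```text
(np.float64(0.00010189526688614281), ['ez_base', 'L1', 'L2', 'L3', 'a1y', 'e4x'], array([ 0.2734,  0.5623,  0.4278,  0.3049, -0.0533,  0.006 ]))
(np.float64(0.00011977340033475503), ['ez_base', 'L1', 'L2', 'L3', 'a1y', 'e2y'], array([ 0.2722,  0.5575,  0.4277,  0.3049, -0.0373, -0.0161]))
(np.float64(0.00019695613148851265), ['ez_base', 'L1', 'L2', 'L3', 'e4x', 'e2y'], array([ 0.2692,  0.5466,  0.4274,  0.3047, -0.0137, -0.0533]))
(np.float64(0.0006203043627202032), ['ez_base', 'L1', 'L2', 'L3', 'a1y', 'e2x'], array([ 0.2717,  0.5582,  0.428 ,  0.3052, -0.0533, -0.0017]))
(np.float64(0.000620395475940061), ['ez_base', 'L1', 'L2', 'L3', 'a1x', 'a1y'], array([ 0.271 ,  0.5596,  0.4281,  0.305 , -0.0022, -0.0532]))
(np.float64(0.0006986217806662642), ['ez_base', 'L1', 'L2', 'L3', 'a1y', 'w6x'], array([ 0.2721,  0.5578,  0.4274,  0.3048, -0.0533,  0.0009]))
(np.float64(0.0007062523763371464), ['ez_base', 'L1', 'L2', 'L3', 'ex_base', 'a1y'], array([ 0.2734,  0.5569,  0.4271,  0.3054, -0.0003, -0.0532]))
(np.float64(0.0007130231974351586), ['ez_base', 'L1', 'L2', 'L3', 'a1y'], array([ 0.2734,  0.5567,  0.4269,  0.3052, -0.0533]))
```

```bash
cat >> fk.py <<'E'
from scipy.optimize import least_squares
LO=np.array([-2.62,-.44,-1.27,.08,-1.32,.12,-2.74]);HI=np.array([2.62,2.09,1.32,2.57,4.46,2,2.74])
C=R.from_euler('Z',np.pi/2)
def fk(q):
    F=frames(q)
    el=np.array([0,0,.2734])+F[0].apply([0,-.0533,0])+F[1].apply([0,0,.5567]); wr=el+F[3].apply([0,0,.4269])
    return wr+F[6].apply([0,0,.3052]),F[6]*C,el,wr
def ik(p,Rt,q0,w=.003):
    def f(q):
        a,b,_,_=fk(q); return np.r_[(a-p)*10,(b.inv()*Rt).as_rotvec()*3,(q-q0)*w]
    q0=np.clip(q0,LO+1e-3,HI-1e-3); s=least_squares(f,q0,bounds=(LO,HI)); a,b,_,wr=fk(s.x)
    return s.x,np.linalg.norm(a-p),(b.inv()*Rt).magnitude(),wr
E
python3 - <<'E' 2>&1 | grep -v Warn
from h import *
from fk import *
np.set_printoptions(precision=3,suppress=True)
q=readout.read_state()["joints"]
R0=R.from_quat([.7071068,.7071068,0,0])
for gz in(.27,.30):
  Q=q
  for th in(30,60,90,110,125,140):
    Rt=R.from_rotvec([-np.radians(th),0,0])*R0; G=np.array([.56,-.02,gz]); tz=Rt.apply([0,0,1])
    Q,e,a,wr=ik(G-.0467*tz,Rt,Q); print(gz,th,Q,round(e,4),round(a,3),"wrist",wr,"tz",tz)
E
```

```text
0.27 30 [-0.412  0.383  0.067  1.717  0.488  1.272 -0.549] 0.0 0.0 wrist [0.56  0.156 0.575] tz [ 0.    -0.5   -0.866]
0.27 60 [-0.667  0.591  0.165  1.735  0.776  1.505 -0.844] 0.0 0.0 wrist [0.56  0.285 0.446] tz [ 0.    -0.866 -0.5  ]
0.27 90 [-0.8    0.879  0.283  1.748  0.936  1.715 -1.014] 0.0 0.0 wrist [0.56  0.332 0.27 ] tz [ 0. -1. -0.]
0.27 110 [-0.831  1.087  0.368  1.752  1.01   1.842 -1.095] 0.0 0.0 wrist [0.56  0.311 0.15 ] tz [ 0.    -0.94   0.342]
0.27 125 [-0.829  1.243  0.439  1.753  1.057  1.934 -1.145] 0.0 0.0 wrist [0.56  0.268 0.068] tz [ 0.    -0.819  0.574]
0.27 140 [-0.825  1.402  0.546  1.756  1.09   2.    -1.179] 0.0 0.0 wrist [0.56  0.206 0.   ] tz [ 0.    -0.643  0.766]
0.3 30 [-0.412  0.357  0.066  1.677  0.481  1.331 -0.517] 0.0 0.0 wrist [0.56  0.156 0.605] tz [ 0.    -0.5   -0.866]
0.3 60 [-0.659  0.555  0.153  1.71   0.783  1.553 -0.806] 0.0 0.0 wrist [0.56  0.285 0.476] tz [ 0.    -0.866 -0.5  ]
0.3 90 [-0.789  0.83   0.266  1.745  0.96   1.754 -0.983] 0.0 0.0 wrist [0.56  0.332 0.3  ] tz [ 0. -1. -0.]
0.3 110 [-0.82   1.031  0.351  1.764  1.043  1.875 -1.071] 0.0 0.0 wrist [0.56  0.311 0.18 ] tz [ 0.    -0.94   0.342]
0.3 125 [-0.817  1.183  0.423  1.776  1.096  1.963 -1.13 ] 0.0 0.0 wrist [0.56  0.268 0.098] tz [ 0.    -0.819  0.574]
0.3 140 [-0.83   1.35   0.559  1.79   1.122  2.    -1.162] 0.0 0.0 wrist [0.56  0.206 0.03 ] tz [ 0.    -0.643  0.766]
```

```bash
cat >> fk.py <<'E'
def rows(p0,R0,wps):
    """wps: (p,Rot,n rows) -> tool-axis shift mm, turn deg per row (constant within a segment when the turn is small)"""
    from scipy.spatial.transform import Slerp
    p0=np.array(p0,float)
    for p,Rt,n in wps:
        p=np.array(p,float); sl=Slerp([0,1],R.concatenate([R0,Rt])); last,lr=p0,R0
        for i in range(1,n+1):
            pi=p0+(p-p0)*i/n; ri=sl(i/n); d=lr.inv().apply(pi-last)*1000; t=np.degrees((lr.inv()*ri).as_rotvec())
            print(np.round(np.r_[d,t],1).tolist()); last,lr=pi,ri
        print('--'); p0,R0=p,Rt
def cur():
    from cell import readout
    s=readout.read_state(); return s["position"],R.from_quat(np.roll(s["ee_rot"],-1))
DOWN=R.from_quat([.7071068,.7071068,0,0])
E
python3 - <<'E' 2>&1 | grep -v Warn
from fk import *
p,r=cur()
G=np.array([.56,-.01,.31])
w=[]
for th,n in((30,3),(60,4),(90,4),(110,4)):
    Rt=R.from_rotvec([-np.radians(th),0,0])*DOWN; w.append((G-.0467*Rt.apply([0,0,1]),Rt,n))
rows(p,r,w)
E
```

```text
[14.7, 1.4, -23.0, -0.0, -0.0, 0.1]
[14.7, 1.4, -23.0, -0.0, -0.0, 0.1]
[14.7, 1.4, -23.0, -0.0, -0.0, 0.1]
--
[5.8, 0.0, 1.6, 0.0, -7.5, 0.0]
[6.0, 0.0, 0.8, 0.0, -7.5, 0.0]
[6.0, 0.0, 0.0, 0.0, -7.5, 0.0]
[6.0, 0.0, -0.8, 0.0, -7.5, 0.0]
--
[5.8, 0.0, 1.6, 0.0, -7.5, 0.0]
[6.0, 0.0, 0.8, 0.0, -7.5, 0.0]
[6.0, 0.0, -0.0, 0.0, -7.5, 0.0]
[6.0, 0.0, -0.8, 0.0, -7.5, 0.0]
--
[4.0, 0.0, 0.7, 0.0, -5.0, 0.0]
[4.0, 0.0, 0.4, 0.0, -5.0, 0.0]
[4.1, 0.0, -0.0, 0.0, -5.0, 0.0]
[4.0, 0.0, -0.4, 0.0, -5.0, 0.0]
--
```

{"name": "arm_command", "arguments": {"moves": [[60, 15, 1.5, -23, 0, 0, 0], [60, 15, 1.5, -23, 0, 0, 0], [60, 14, 1.5, -23, 0, 0, 0], [60, 6, 0, 0.5, 0, -7.5, 0], [60, 6, 0, 0.5, 0, -7.5, 0], [60, 6, 0, 0.5, 0, -7.5, 0], [60, 6, 0, 0, 0, -7.5, 0], [60, 6, 0, 0.5, 0, -7.5, 0], [60, 6, 0, 0.5, 0, -7.5, 0], [60, 6, 0, 0.5, 0, -7.5, 0], [60, 6, 0, 0, 0, -7.5, 0], [60, 4, 0, 0, 0, -5, 0], [60, 4, 0, 0, 0, -5, 0], [60, 4, 0, 0, 0, -5, 0], [60, 4, 0, 0, 0, -5, 0], [60, 0, 0, 0, 0, 0, 0], [60, 0, 0, 0, 0, 0, 0], [60, 0, 0, 0, 0, 0, 0]]}}

```text
clock: 6.45
position: [0.5609, 0.0302, 0.2973]
ee_rot: [-0.578, -0.407, -0.406, 0.579]
ft_force: [-0.3, 0.2, -3.0]
grip_width: 0.064
grip_force: 60.0
```

```bash
python3 - <<'E'
from h import *
np.set_printoptions(precision=3,suppress=True)
s=readout.read_state(); print(s["joints"],s["grip_width"])
a=grab("side",2)[0]; b=grab("scene",2)[0]; c=grab("wrist",2)[0]
o=np.hstack([cv2.resize(a[120:360,160:480],(400,300)),cv2.resize(b[160:340,220:460],(400,300))]); o=np.vstack([o,np.hstack([cv2.resize(c,(400,300)),np.zeros((300,400,3),np.uint8)])])
cv2.imwrite("pics/pour1.png",o[:,:,::-1])
E
```

```text
[-0.802  1.01   0.316  1.749  1.06   1.913 -1.06 ] 0.06401349268734498
```

View pics/pour1.png

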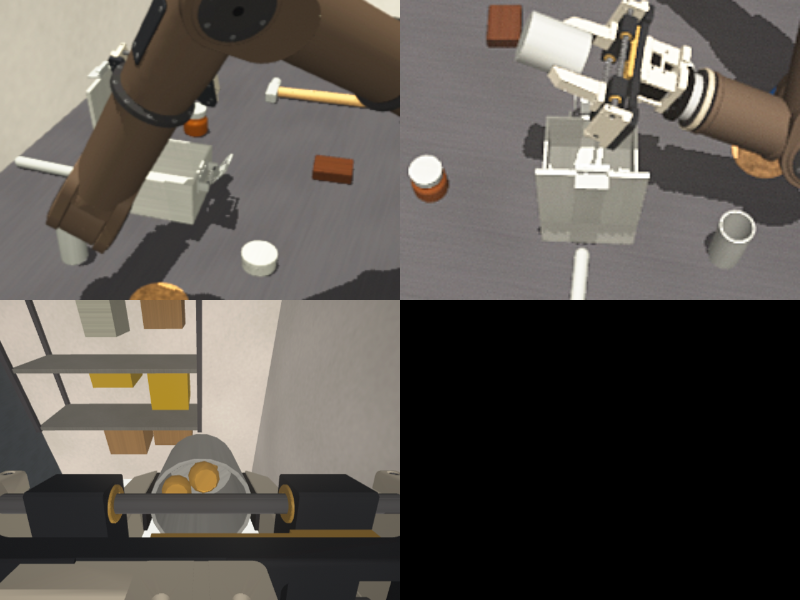

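The pot is held over the box without slip. The wrist view still shows two castings inside it at (175,487) and (205,475) in the crop, so I'll raise it and tip further.

{"name": "arm_command", "arguments": {"moves": [[60, -20, 0, 7, 0, 0, 0], [60, -20, 0, 7, 0, 0, 0], [60, 2, 0, 0, 0, -7, 0], [60, 5, 0, 0, 0, -7, 0], [60, 5, 0, 0, 0, -7, 0], [60, 0, 0, 0, 0, 0, 0], [60, 0, 0, 0, 0, 0, 0], [60, 0, 0, 0, 0, 0, 0], [60, 0, 0, 0, 0, 0, 0]]}}

```text
clock: 7.72
position: [0.5609, 0.0255, 0.3293]
ee_rot: [0.643, 0.294, 0.294, -0.643]
ft_force: [0.5, 0.1, -3.1]
grip_width: 0.0638
grip_force: 60.0
```

```bash
python3 - <<'E'
from h import *
np.set_printoptions(precision=3,suppress=True)
s=readout.read_state(); print(s["joints"],s["grip_width"])
c=grab("wrist",3)[0]
for i in(2,3):
    p=load("wrist",i)[0]; h=cv2.cvtColor(p,cv2.COLOR_RGB2HSV); m=cv2.inRange(h,(10,100,80),(28,255,255)); m[:190]=0;m[350:]=0;m[:,:210]=0;m[:,430:]=0
    k,l,st,ce=cv2.connectedComponentsWithStats(m); print(i,[(*st[j],*ce[j].round()) for j in range(1,k) if st[j,4]>30])
cv2.imwrite("pics/w3.png",c[180:380,180:460,::-1])
E
```

```text
[-0.866  1.167  0.531  1.807  1.152  1.971 -1.063] 0.06384922517790642
2 [(np.int32(210), np.int32(209), np.int32(98), np.int32(37), np.int32(2264), np.float64(248.0), np.float64(222.0)), (np.int32(259), np.int32(258), np.int32(92), np.int32(52), np.int32(3073), np.float64(310.0), np.float64(288.0))]
3 []
```

```bash
python3 - <<'E' 2>&1 | grep -v Warn
from fk import *
p,r=cur(); print(np.degrees((DOWN.inv()*r).as_rotvec()))
T=lambda th:R.from_rotvec([-np.radians(th),0,0])*DOWN
rows(p,r,[([.55,.05,.38],T(90),5),([.53,.06,.40],T(0),11),([.471,.2934,.25],DOWN,6)])
E
```

```text
[-3.54149864e-02 -1.30889770e+02  6.76334512e-02]
[-10.9, -2.2, 3.0, -0.0, 8.2, -0.0]
[-11.2, -2.2, 1.4, -0.0, 8.2, -0.0]
[-11.3, -2.2, -0.2, -0.0, 8.2, -0.0]
[-11.1, -2.2, -1.8, -0.0, 8.2, -0.0]
[-10.8, -2.2, -3.4, -0.0, 8.2, -0.0]
--
[-1.8, -1.8, -0.9, 0.0, 8.2, 0.0]
[-1.7, -1.8, -1.2, 0.0, 8.2, 0.0]
[-1.5, -1.8, -1.4, 0.0, 8.2, 0.0]
[-1.3, -1.8, -1.6, 0.0, 8.2, 0.0]
[-1.0, -1.8, -1.7, 0.0, 8.2, 0.0]
[-0.8, -1.8, -1.9, 0.0, 8.2, 0.0]
[-0.5, -1.8, -2.0, 0.0, 8.2, 0.0]
[-0.2, -1.8, -2.0, 0.0, 8.2, 0.0]
[0.1, -1.8, -2.0, 0.0, 8.2, 0.0]
[0.4, -1.8, -2.0, 0.0, 8.2, 0.0]
[0.6, -1.8, -1.9, 0.0, 8.2, 0.0]
--
[38.9, -9.8, 25.0, 0.0, 0.0, 0.0]
[38.9, -9.8, 25.0, 0.0, 0.0, 0.0]
[38.9, -9.8, 25.0, 0.0, 0.0, 0.0]
[38.9, -9.8, 25.0, 0.0, 0.0, 0.0]
[38.9, -9.8, 25.0, 0.0, 0.0, 0.0]
[38.9, -9.8, 25.0, 0.0, 0.0, 0.0]
--
```

{"name": "arm_command", "arguments": {"moves": [[60, -11, -2, 3, 0, 8, 0], [60, -11, -2, 1.5, 0, 8, 0], [60, -11, -2, 0, 0, 8, 0], [60, -11, -2, -2, 0, 8, 0], [60, -11, -2, -3, 0, 8, 0], [60, -2, -2, -1, 0, 8, 0], [60, -1.5, -2, -1, 0, 8, 0], [60, -1.5, -2, -1.5, 0, 8, 0], [60, -1, -2, -1.5, 0, 8, 0], [60, -1, -2, -1.5, 0, 8.3, 0], [60, -1, -2, -2, 0, 8.5, 0], [60, -0.5, -2, -2, 0, 8.5, 0], [60, 0, -2, -2, 0, 8.5, 0], [60, 0, -2, -2, 0, 8.5, 0], [60, 0, -2, -2, 0, 8.5, 0], [60, 0, -2, -2, 0, 8.6, 0], [60, 0, 0, 0, 0, 0, 0]]}}

```text
clock: 9.9
position: [0.5282, 0.0554, 0.3997]
ee_rot: [-0.002, 0.709, 0.705, 0.002]
ft_force: [0.3, -0.7, -3.0]
grip_width: 0.0638
grip_force: 60.0
```

```bash
python3 - <<'E' 2>&1 | grep -v Warn
from h import *
from fk import cur,DOWN
np.set_printoptions(precision=3,suppress=True)
p,r=cur(); print(np.degrees((DOWN.inv()*r).as_rotvec()))
f=grab("wrist",4); g=grab("side",4); s=grab("scene",4)
o=np.hstack([cv2.resize(f[0],(400,300)),cv2.resize(g[0][180:330,200:400],(400,300))])
cv2.imwrite("pics/box4.png",o[:,:,::-1])
for n,F in(("w",f),("side",g),("scene",s)):
    w=cloud(F); m=cv2.inRange(cv2.cvtColor(F[0],cv2.COLOR_RGB2HSV),(10,90,60),(30,255,255)); m[~((np.abs(w[...,0]-.6)<.15)&(np.abs(w[...,1]-.03)<.13)&(w[...,2]<.1))]=0
    k,l,st,ce=cv2.connectedComponentsWithStats(m)
    for j in range(1,k):
        if st[j,4]>15: print(n,st[j],np.median(w[l==j],0))
E
```

```text
[-0.025  0.332  0.353]
w [364 181  11   6  53] [0.591 0.079 0.016]
w [351 182  12   6  51] [0.575 0.078 0.014]
w [322 186  11   7  59] [0.535 0.072 0.016]
w [307 188  12   9  85] [0.516 0.068 0.016]
w [349 190  12  12 105] [0.573 0.063 0.014]
scene [351 247   8  13  64] [0.527 0.072 0.017]
```

View pics/box4.png

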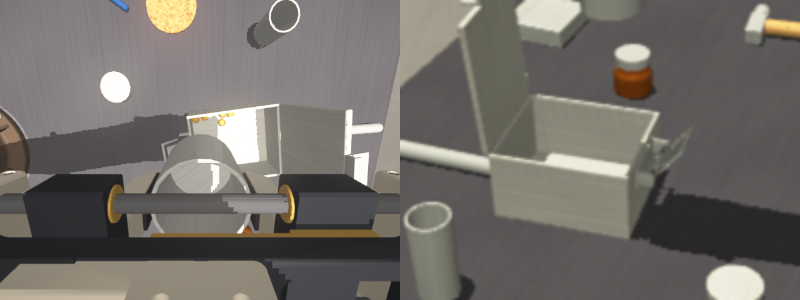

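All five castings lie in the box, at about (190–235, 113–123) in the wrist view, and the pot is empty. Next is the mat.

{"name": "arm_command", "arguments": {"moves": [[60, 20, -5, 10, 0, 0, 0], [60, 40, -10, 25, 0, 0, 0], [60, 40, -10, 25, 0, 0, 0], [60, 40, -10, 25, 0, 0, 0], [60, 40, -10, 25, 0, -0.3, -0.3], [60, 38, -8, 25, 0, 0, 0], [60, 20, -4, 25, 0, 0, 0], [60, 0, 0, 40, 0, 0, 0], [60, 0, 0, 40, 0, 0, 0], [60, 0, 0, 25, 0, 0, 0], [60, 0, 0, 8, 0, 0, 0], [60, 0, 0, 0, 0, 0, 0], [60, 0, 0, 0, 0, 0, 0]]}}

```text
clock: 11.68
position: [0.472, 0.2987, 0.1284]
ee_rot: [-0.0, 0.705, 0.709, 0.001]
ft_force: [-0.7, 0.2, -3.2]
grip_width: 0.0638
grip_force: 60.0
```

```bash
python3 - <<'E' 2>&1 | grep -v Warn
from h import *
from fk import cur,DOWN
p,r=cur(); print(p,np.degrees((DOWN.inv()*r).as_rotvec()))
for n in("side","scene"):
    F=grab(n,5); w=cloud(F); x,y,z=w[...,0],w[...,1],w[...,2]
    m=cv2.inRange(cv2.cvtColor(F[0],cv2.COLOR_RGB2HSV),(8,90,100),(25,255,255)); m=(m>0)&(abs(z-.004)<.006)&(abs(x-.47)<.07)&(abs(y-.293)<.07)
    P=w[m]; print(n,"mat pts",len(P),P.min(0),P.max(0))
    q=w[(abs(x-.471)<.06)&(abs(y-.293)<.06)&(z>.013)&(z<.05)]; 
    if len(q): print("pot",len(q),q.min(0),circ(q[:,0],q[:,1]))
E
```

```text
[0.471981   0.29866042 0.1283759 ] [-0.08581505  0.14708535 -0.33597369]
side mat pts 761 [ 0.41874847  0.24694538 -0.00176222] [0.51880111 0.3432916  0.00816072]
pot 394 [0.43679097 0.26533653 0.01873877] (np.float64(0.4695211092869602), np.float64(0.29796889311213337), np.float64(0.031480171305216104))
scene mat pts 430 [ 0.42742289  0.24461515 -0.00185439] [0.52258948 0.34046649 0.00975139]
pot 104 [0.46494393 0.26680446 0.01859978] (np.float64(0.47438498731940193), np.float64(0.2992470499282661), np.float64(0.03167301663294006))
```

{"name": "arm_command", "arguments": {"moves": [[60, -5, -0.5, 6, 0, 0, 0], [60, 0, 0, 5, 0, 0, 0], [60, 0, 0, 3, 0, 0, 0], [60, 0, 0, 1, 0, 0, 0], [60, 0, 0, 0, 0, 0, 0], [60, 0, 0, 0, 0, 0, 0]]}}

```text
clock: 12.52
position: [0.4709, 0.2928, 0.1127]
ee_rot: [-0.001, 0.705, 0.709, 0.0]
ft_force: [-2.6, -2.5, 6.2]
grip_width: 0.064
grip_force: 60.0
```

{"name": "arm_command", "arguments": {"moves": [[91.8, 0, 0, 0, 0, 0, 0], [91.8, 0, 0, 0, 0, 0, 0], [91.8, 0, 0, 0, 0, 0, 0], [91.8, 0, 0, 0, 0, 0, 0], [91.8, 0, 0, -15, 0, 0, 0], [91.8, 0, 0, -40, 0, 0, 0], [91.8, 0, 0, -55, 0, 0, 0], [91.8, 0, 0, -55, 0, 0, 0], [91.8, 0, 0, -55, 0, 0, 0], [91.8, 0, 0, 0, 0, 0, 0]]}}

```text
clock: 13.78
position: [0.4726, 0.2935, 0.3381]
ee_rot: [0.0, 0.705, 0.709, 0.005]
ft_force: [-0.5, -0.4, -1.5]
grip_width: 0.092
grip_force: 0.0
```

```bash
python3 - <<'E' 2>&1 | grep -v Warn
from h import *
from fk import *
np.set_printoptions(precision=4,suppress=True)
for n in("side","scene"):
    F=grab(n,6); w=cloud(F); x,y,z=w[...,0],w[...,1],w[...,2]
    q=w[(abs(x-.471)<.06)&(abs(y-.293)<.06)&(z>.072)&(z<.095)]; print(n,"pot rim",len(q),circ(q[:,0],q[:,1]),np.median(q[:,2]))
    # latch points in box frame
    c,s_=np.cos(.129),np.sin(.129); X=(x-.597)*c+(y-.0245)*s_; Y=-(x-.597)*s_+(y-.0245)*c
    m=(X>-.17)&(X<-.09)&(abs(Y)<.06)&(z>.03)&(z<.14); print(n,"latch",m.sum(),"box-frame X,Y,z range",X[m].min(),X[m].max(),Y[m].min(),Y[m].max(),z[m].max())
    o=cv2.resize(F[0][200:300,270:400] if n=="scene" else F[0][220:320,280:380],(600,460)); cv2.imwrite(f"pics/latch_{n}.png",o[:,:,::-1])
# planned lid poses feasibility
q=cell_q=readout.read_state()["joints"]; print(cur()[0],q)
for p in([.60,.15,.36],[.75,.08,.36],[.76,.08,.29],[.62,.08,.30],[.56,.07,.20]):
    q,e,a,wr=ik(np.array(p),DOWN,q); print(p,q,round(e,4),round(a,3))
E
```

```text
side pot rim 331 (np.float64(0.46856663621129274), np.float64(0.2918822860209682), np.float64(0.03132112444852519)) 0.07878214466790819
side latch 344 box-frame X,Y,z range -0.14191355230575645 -0.09009844761235508 -0.040186173071037896 0.04834512957121685 0.10849598650897002
scene pot rim 176 (np.float64(0.4730397271986139), np.float64(0.2933035025114057), np.float64(0.03133461211498313)) 0.07880894542386913
scene latch 318 box-frame X,Y,z range -0.1401776170000572 -0.09820949486391117 -0.032521397072702476 0.03579973795968346 0.10962143430921234
[0.471  0.2925 0.3334] [-0.7211  0.2846  0.0905  1.6945 -0.0293  1.1608 -0.6175]
[0.6, 0.15, 0.36] [-0.447   0.3756  0.1671  1.5003 -0.0639  1.271  -0.2725] 0.0 0.0
[0.75, 0.08, 0.36] [-0.2744  0.6281  0.1939  1.0905 -0.1145  1.4329 -0.1011] 0.0 0.0
[0.76, 0.08, 0.29] [-0.2693  0.6761  0.1836  1.1712 -0.1187  1.3043 -0.0941] 0.0 0.0
[0.62, 0.08, 0.3] [-0.3183  0.4259  0.1522  1.5729 -0.0688  1.148  -0.1512] 0.0 0.0
[0.56, 0.07, 0.2] [-0.3126  0.4291  0.1277  1.8442 -0.0692  0.8726 -0.1519] 0.0 0.0
```

```bash
cat >> fk.py <<'E'
YAW=.129
def W(X,Y,Z): # box frame mm -> world m
    c,s=np.cos(YAW),np.sin(YAW); return np.array([.597+(X*c-Y*s)/1000,.0245+(X*s+Y*c)/1000,Z/1000])
def RB(b=0): # tool x = -box x, tool y = +box y, leaning b deg forward
    m=R.from_matrix(np.array([[-1,0,0],[0,1,0],[0,0,-1.]])); return R.from_euler('z',YAW)*R.from_euler('y',-b,degrees=True)*m
E
python3 - <<'E' 2>&1 | grep -v Warn
from h import *
from fk import *
np.set_printoptions(precision=3,suppress=True)
p,r=cur()
print(RB(30).apply([0,0,1]),RB(30).apply([1,0,0]))
wp=[([.58,.20,.375],RB(),10),(W(138,45,375),RB(),4),(W(138,45,297),RB(),2)]
q=readout.read_state()["joints"]
arc=[]
for ph in(94,80,65,50,35,20,8,-1):
    a=np.radians(ph); K=np.array([85-140*np.cos(a)+8*np.sin(a),90.5+140*np.sin(a)+8*np.cos(a)]); arc.append((W(K[0]+9.5,45,K[1]+66),RB(),2))
wp+=arc
for w in wp: 
    q,e,a,_=ik(w[0],w[1],q); print(w[0],q,round(e,4),round(a,3))
rows(p,r,wp)
E
```

```text
[ 0.496  0.064 -0.866] [-0.859 -0.111 -0.5  ]
[0.58, 0.2, 0.375] [-0.298  0.382 -0.176  1.455  0.068  1.311  1.221] 0.0 0.0
[0.728 0.087 0.375] [-0.129  0.595 -0.12   1.106  0.068  1.444  1.463] 0.0 0.0
[0.728 0.087 0.297] [-0.122  0.628 -0.127  1.236  0.078  1.282  1.453] 0.0 0.0
[0.703 0.084 0.296] [-0.115  0.584 -0.135  1.319  0.078  1.244  1.447] 0.0 0.0
[0.669 0.079 0.296] [-0.106  0.526 -0.145  1.418  0.078  1.202  1.44 ] 0.0 0.0
[0.633 0.075 0.287] [-0.097  0.475 -0.155  1.528  0.078  1.145  1.432] 0.0 0.0
[0.602 0.07  0.269] [-0.09   0.439 -0.164  1.634  0.079  1.075  1.424] 0.0 0.0
[0.576 0.067 0.243] [-0.085  0.423 -0.171  1.731  0.083  0.995  1.414] 0.0 0.0
[0.557 0.065 0.212] [-0.083  0.429 -0.173  1.812  0.091  0.909  1.403] 0.0 0.0
[0.549 0.064 0.184] [-0.085  0.45  -0.172  1.861  0.1    0.838  1.392] 0.0 0.0
[0.546 0.063 0.162] [-0.089  0.475 -0.168  1.888  0.108  0.788  1.384] 0.0 0.0
[-9.3, 10.9, -4.2, 0.0, -0.0, -9.7]
[-11.0, 9.1, -4.2, 0.0, -0.0, -9.7]
[-12.4, 7.1, -4.2, 0.0, -0.0, -9.7]
[-13.4, 5.0, -4.2, 0.0, -0.0, -9.7]
[-14.1, 2.6, -4.2, 0.0, -0.0, -9.7]
[-14.3
[... 236 characters left out ...]
0.0, 0.0, 0.0]
[-33.1, -32.8, 0.0, 0.0, 0.0, 0.0]
[-33.1, -32.8, 0.0, 0.0, 0.0, 0.0]
--
[0.0, 0.0, 39.0, 0.0, 0.0, 0.0]
[0.0, 0.0, 39.0, 0.0, 0.0, 0.0]
--
[12.9, -0.0, 0.7, 0.0, 0.0, 0.0]
[12.9, -0.0, 0.7, 0.0, 0.0, 0.0]
--
[17.1, 0.0, -0.1, 0.0, 0.0, 0.0]
[17.1, 0.0, -0.1, 0.0, 0.0, 0.0]
--
[17.7, -0.0, 4.5, 0.0, 0.0, 0.0]
[17.7, 0.0, 4.5, 0.0, 0.0, 0.0]
--
[16.0, -0.0, 8.9, 0.0, 0.0, 0.0]
[16.0, 0.0, 8.9, 0.0, 0.0, 0.0]
--
[13.1, 0.0, 12.8, 0.0, 0.0, 0.0]
[13.1, -0.0, 12.8, 0.0, 0.0, 0.0]
--
[9.4, 0.0, 15.7, 0.0, 0.0, 0.0]
[9.4, -0.0, 15.7, 0.0, 0.0, 0.0]
--
[4.4, 0.0, 14.0, 0.0, 0.0, 0.0]
[4.4, 0.0, 14.0, 0.0, 0.0, 0.0]
--
[1.3, 0.0, 10.9, 0.0, 0.0, 0.0]
[1.3, 0.0, 10.9, 0.0, 0.0, 0.0]
--
```

{"name": "arm_command", "arguments": {"moves": [[0, -9, 11, -4, 0, 0, -9.7], [0, -11, 9, -4, 0, 0, -9.7], [0, -12.5, 7, -4, 0, 0, -9.7], [0, -13.5, 5, -4, 0, 0, -9.7], [0, -14, 2.5, -4, 0, 0, -9.7], [0, -14.3, 0, -4, 0, 0, -9.7], [0, -14, -2, -4, 0, 0, -9.7], [0, -13.6, -4.6, -4, 0, 0, -9.7], [0, -12.6, -6.8, -4, 0, 0, -9.7], [0, -11.3, -8.8, -4, 0, 0, -9.7], [0, -33, -33, 0, 0, 0, 0], [0, -33, -33, 0, 0, 0, 0], [0, -33, -33, 0, 0, 0, 0], [0, -33, -33, 0, 0, 0, 0], [0, 0, 0, 0, 0, 0, 0], [0, 0, 0, 0, 0, 0, 0]]}}

```text
clock: 15.88
position: [0.7269, 0.0862, 0.3703]
ee_rot: [-0.001, -0.064, 0.998, 0.001]
ft_force: [-0.0, 1.4, 0.2]
grip_width: 0.0004
grip_force: 0.0
```

```bash
python3 - <<'E' 2>&1 | grep -v Warn
from h import *
from fk import *
p,r=cur(); print(p, W(138,45,297), np.degrees((RB().inv()*r).as_rotvec()), readout.read_state()["grip_width"])
rows(p,r,[(W(138,45,297),RB(),3)])
E
```

```text
[0.72693636 0.08623759 0.37029543] [0.72806445 0.08687876 0.297     ] [-0.13601558  0.14979594  0.08258988] 0.00043376461273671906
[-0.5, 0.1, 24.4, 0.0, -0.0, -0.0]
[-0.4, 0.1, 24.4, 0.0, -0.0, -0.0]
[-0.4, 0.1, 24.4, 0.0, -0.0, -0.0]
--
```

{"name": "arm_command", "arguments": {"moves": [[0, -1, 0, 37, 0, 0, 0], [0, 0, 0, 36, 0, 0, 0], [0, 13, 0, 1, 0, 0, 0], [0, 13, 0, 0.5, 0, 0, 0], [0, 17, 0, 0, 0, 0, 0], [0, 17, 0, 0, 0, 0, 0], [0, 17.7, 0, 4.5, 0, 0, 0], [0, 17.7, 0, 4.5, 0, 0, 0], [0, 16, 0, 9, 0, 0, 0], [0, 16, 0, 9, 0, 0, 0], [0, 13, 0, 12.8, 0, 0, 0], [0, 13, 0, 12.8, 0, 0, 0], [0, 9.5, 0, 15.7, 0, 0, 0], [0, 9.5, 0, 15.7, 0, 0, 0], [0, 4.4, 0, 14, 0, 0, 0], [0, 4.4, 0, 14, 0, 0, 0]]}}

```text
clock: 17.88
position: [0.5483, 0.064, 0.185]
ee_rot: [0.0, -0.064, 0.998, 0.001]
ft_force: [0.1, 1.2, 0.3]
grip_width: 0.0003
grip_force: 0.5
```

{"name": "arm_command", "arguments": {"moves": [[0, 1.5, 0, 10, 0, 0, 0], [0, 1, 0, 8, 0, 0, 0], [0, 0, 0, 3, 0, 0, 0], [0, 0, 0, 2, 0, 0, 0], [0, 0, 0, 0, 0, 0, 0]]}}

```text
clock: 18.5
position: [0.5461, 0.0629, 0.1641]
ee_rot: [0.0, -0.063, 0.998, 0.001]
ft_force: [-8.6, -2.0, 21.4]
grip_width: 0.0006
grip_force: 10.5
```

{"name": "arm_command", "arguments": {"moves": [[0, 0, 0, -10, 0, 0, 0], [0, 0, 0, -30, 0, 0, 0], [0, 20, -8, -30, 0, 0, 0], [0, 40, -15, -25, 0, 0, 0], [0, 40, -15, 0, 0, 0, 0], [0, 35, -7, 0, 0, 0, 0], [0, 10, 0, 0, 0, 0, 0], [0, 0, 0, 0, 0, 0, 0]]}}

```text
clock: 19.5
position: [0.4085, -0.0001, 0.2578]
ee_rot: [0.001, -0.064, 0.998, 0.001]
ft_force: [0.4, -0.2, 0.7]
grip_width: 0.0008
grip_force: 0.0
```

```bash
python3 - <<'E' 2>&1 | grep -v Warn
from h import *
from fk import *
np.set_printoptions(precision=1,suppress=True)
p,r=cur(); print(p)
f=grab("wrist",7); g=grab("side",7); s=grab("scene",7)
o=np.hstack([cv2.resize(f[0],(400,300)),cv2.resize(g[0][210:310,260:393],(400,300))])
o=np.vstack([o,np.hstack([cv2.resize(s[0][200:300,270:403],(400,300)),cv2.resize(f[0][60:260,210:477],(400,300))])])
cv2.imwrite("pics/latch7.png",o[:,:,::-1])
c_,s_=np.cos(YAW),np.sin(YAW)
for n,F in(("wrist",f),("side",g),("scene",s)):
    w=cloud(F)*1000; x,y,z=w[...,0]-597,w[...,1]-24.5,w[...,2]; X=x*c_+y*s_;Y=-x*s_+y*c_
    m=(X>0)&(X<70)&(abs(Y)<60)&(z>70)&(z<130); print(n,"lid top z at X0-70",np.median(z[m]),"at X -70..-40",np.median(z[(X>-70)&(X<-40)&(abs(Y)<60)&(z>70)&(z<130)]))
    m=(X>-165)&(X<-84)&(abs(Y)<40)&(z>50)&(z<135)
    for a in range(-165,-84,5):
        k=m&(X>=a)&(X<a+5)
        if k.sum()>4: print("  ",a,k.sum(),np.percentile(Y[k],[2,98]),np.percentile(z[k],[5,50,95]))
E
```

```text
return _methods._mean(a, axis=axis, dtype=dtype,
  ret = ret.dtype.type(ret / rcount)
[ 0.4 -0.   0.3]
wrist lid top z at X0-70 nan at X -70..-40 nan
   -95 39 [-5.4  0.9] [ 91.4 109.5 114.6]
   -90 38 [-5.4  0.9] [ 93.2 111.2 114.3]
side lid top z at X0-70 98.43897990781092 at X -70..-40 98.55844505806375
   -145 16 [-26.7  25.5] [103.8 106.1 108. ]
   -140 24 [-24.5  29.3] [ 98.8 105.1 108.4]
   -135 12 [-24.8  29.7] [89.6 93.9 99.5]
   -130 23 [-28.   27.8] [85.1 88.1 93.2]
   -125 23 [-27.1  28.6] [79.7 82.9 86.3]
   -120 20 [-27.3  28.2] [74.5 77.4 81.1]
   -115 26 [-33.4  27.4] [71.2 73.6 76.6]
   -110 43 [-35.6  36.8] [59.9 68.4 74.5]
   -105 68 [-35.1  37.5] [62.2 72.3 99.8]
   -100 40 [-36.2  37.2] [58.5 72.8 95.2]
   -95 125 [-33.3  35.5] [ 54.8  91.3 115.8]
   -90 63 [-38.3  38.7] [ 61.4  93.3 115.8]
scene lid top z at X0-70 98.27316522893405 at X -70..-40 98.20730137820888
   -140 27 [-24.9  24.6] [101.3 104.7 107.9]
   -135 29 [-26.   28.7] [ 87.8 102.9 108.2]
   -130 46 [-25.7  29.2] [84.8 90.6 99.9]
   -125 48 [-25.5  29.9] [80.6 86.7 91.9]
   -120 41 [-25.1  28.1] [77.1 81.1 86.6]
   -115 16 [-24.9  27.8] [69.6 76.2 82.9]
   -105 5 [-32.5  35.9] [69.8 73.4 92.2]
   -90 72 [-16.8  21.6] [ 96.6 108.8 116.3]
   -85 17 [-32.8  27.1] [ 95.6  98.9 117.2]
```

View pics/latch7.png

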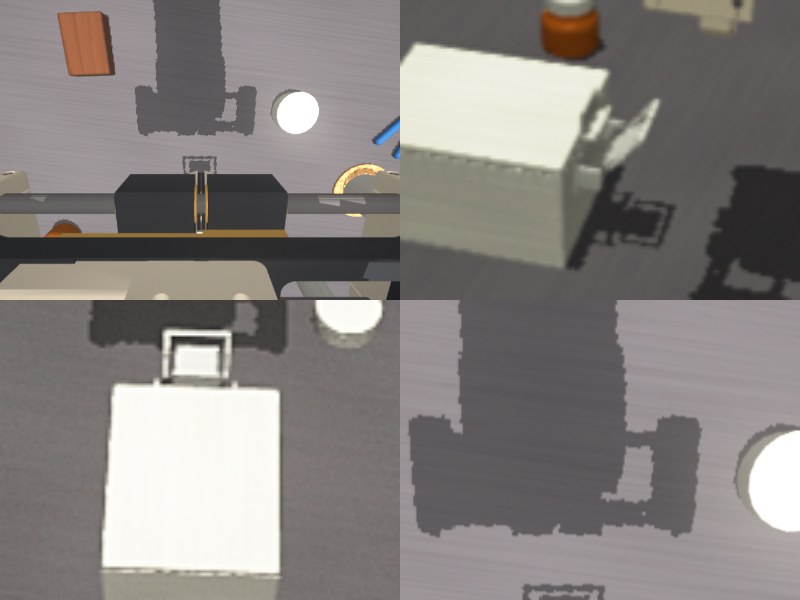

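The lid is shut, its top at z≈98.4 mm. The loop is fallen outward: in the side crop the bar is at (655,105), and by depth it sits at box X≈-137, z≈105. I'll push it inward with the closed fingertips.

{"name": "arm_command", "arguments": {"moves": [[0, 0, 1.5, 30, 0, 0, 0], [0, 0, 0, 35, 0, 0, 0], [0, 0, 0, 25, 0, 0, 0], [0, 0, 0, 3, 0, 0, 0], [0, -10, 0, 0, 0, 0, 0], [0, -15, 0, 0, 0, 0, 0], [0, -15, 0, 0, 0, 0, 0], [0, -12, 0, 0, 0, 0, 0], [0, -12, 0, 0, 0, 0, 0], [0, -11, 0, 0, 0, 0, 0], [0, 0, 0, 0, 0, 0, 0], [0, 0, 0, 0, 0, 0, 0]]}}

```text
clock: 21.15
position: [0.4819, 0.0109, 0.1642]
ee_rot: [-0.0, -0.064, 0.998, 0.001]
ft_force: [-0.2, 0.1, -0.3]
grip_width: 0.0003
grip_force: 0.0
```

```bash
python3 - <<'E' 2>&1 | grep -v Warn
from h import *
from fk import *
np.set_printoptions(precision=1,suppress=True)
p,r=cur(); print(p*1000)
g=grab("side",8); s=grab("scene",8)
o=np.hstack([cv2.resize(g[0][210:310,260:393],(400,300)),cv2.resize(s[0][200:300,270:403],(400,300))])
cv2.imwrite("pics/latch8.png",o[:,:,::-1])
c_,s_=np.cos(YAW),np.sin(YAW)
for n,F in(("side",g),("scene",s)):
    w=cloud(F)*1000; x,y,z=w[...,0]-597,w[...,1]-24.5,w[...,2]; X=x*c_+y*s_;Y=-x*s_+y*c_
    m=(X>-165)&(X<-84)&(abs(Y)<40)&(z>50)&(z<135)
    for a in range(-165,-84,5):
        k=m&(X>=a)&(X<a+5)
        if k.sum()>4: print(n,"  ",a,k.sum(),np.percentile(Y[k],[2,98]),np.percentile(z[k],[5,50,95]))
E
```

```text
[481.9  10.9 164.2]
side    -135 20 [-14.  20.] [88.9 91.3 94.1]
side    -130 22 [-14.3  20.7] [ 84.2  89.  111.9]
side    -125 20 [-10.9  19.9] [ 78.7  84.  113.6]
side    -120 23 [-13.2  24.6] [ 71.6  79.1 112.9]
side    -115 32 [-28.2  28.5] [ 72.2  75.4 109.6]
side    -110 46 [-36.9  35.5] [60.2 69.4 90.6]
side    -105 57 [-33.2  35.4] [60.6 72.5 98.3]
side    -100 43 [-35.3  36.1] [ 60.   92.3 108.3]
side    -95 75 [-30.4  36.9] [ 53.3  71.1 109.6]
side    -90 51 [ 9.6 39.5] [ 61.7  87.4 102.8]
scene    -125 11 [-15.   18.9] [79.1 81.2 87.6]
scene    -120 15 [-13.9  18.8] [76.7 78.8 81.2]
scene    -115 11 [-24.3  17.9] [70.5 79.9 82. ]
scene    -110 23 [-7.5 28.2] [ 96.1 113.  129.4]
scene    -105 66 [-26.5  21.2] [ 97.5 119.7 129.7]
scene    -95 10 [-24.1  28.4] [103.6 109.2 110.8]
scene    -90 74 [-16.9  27.7] [ 96.9 109.1 116.9]
scene    -85 19 [-25.6  17.8] [ 96.8 106.5 114.3]
```

View pics/latch8.png

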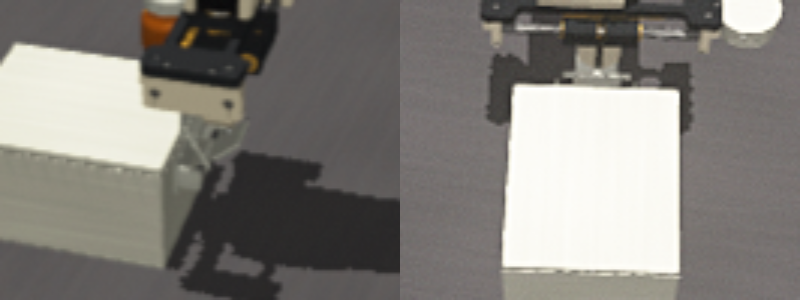

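The side crop shows the loop leaning onto the keeper's back plate, with its bar at X≈-92, z≈108. Next I lean the tool and press the lever along its arc.

```bash
python3 - <<'E' 2>&1 | grep -v Warn
from h import *
from fk import *
np.set_printoptions(precision=3,suppress=True)
p,r=cur(); B=22; b=np.radians(B); tz=np.array([np.sin(b),-np.cos(b)])
def tcp(E): return W(E[0]-66*tz[0],1.5,E[1]-66*tz[1])
def E(l,extra=0):
    rho=np.interp(l,[-.75,.8],[36,28]); d=np.array([-np.cos(l),-np.sin(l)]); n=np.array([-np.sin(l),np.cos(l)])
    return np.array([-101,65])+rho*d+n*(2+9.5*abs(np.sin(l-b))+extra)
wp=[(W(-160,1.5,185),RB(0),3),(tcp(E(-.75,25)),RB(B),3)]
for l in(-.75,-.4,0,.3,.6,.9,1.2,1.4): wp.append((tcp(E(l)),RB(B),2)); print(l,E(l))
q=readout.read_state()["joints"]
for w in wp: 
    q,e,a,_=ik(w[0],w[1],q); print(w[0],q,round(e,4),round(a,3))
rows(p,r,wp)
E
```

```text
-0.75 [-120.11    97.301]
-0.4 [-129.103   86.336]
0 [-133.129   70.559]
0.3 [-131.041   58.635]
0.6 [-127.24    51.938]
0.9 [-123.644   47.224]
1.2 [-119.46    42.135]
1.4 [-115.688   39.12 ]
[0.438 0.005 0.185] [-0.023  0.286 -0.135  2.127  0.057  0.733  1.506] 0.0 0.0
[0.47  0.01  0.177] [-0.063  0.222 -0.084  2.339  0.117  0.199  1.449] 0.0 0.0
[0.453 0.007 0.158] [-0.09   0.237 -0.053  2.397  0.132  0.125  1.433] 0.0 0.0
[0.444 0.006 0.148] [ 0.101  0.273 -0.276  2.406  0.752  0.12   0.815] 0.0 0.0
[0.44  0.006 0.132] [ 0.158  0.317 -0.348  2.423  1.292  0.12   0.279] 0.0 0.0
[0.442 0.006 0.12 ] [ 0.233  0.365 -0.443  2.421  1.576  0.163  0.002] 0.0 0.0
[0.446 0.006 0.113] [ 0.262  0.395 -0.482  2.415  1.661  0.189 -0.079] 0.0 0.0
[0.45  0.007 0.108] [ 0.277  0.416 -0.503  2.409  1.704  0.206 -0.118] 0.0 0.0
[0.454 0.007 0.103] [ 0.289  0.438 -0.522  2.402  1.742  0.224 -0.151] 0.0 0.0
[0.458 0.008 0.1  ] [ 0.292  0.451 -0.528  2.395  1.756  0.232 -0.163] 0.0 0.0
[14.7, 0.1, -6.9, 0.0, -0.0, -0.0]
[14.7, 0.1, -6.9, 0.0, -0.0, -0.0]
[14.7, 0.1, -6.9, 0.0, -0.0, -0.0]
--
[-10.7, -0.0, 2.7, 0.0, -7.3, -0.0]
[-10.3, 0.0, 4.1, 0.0, -7.3, -0.0]
[-9.7, -0.0, 5.4, 0.0, -7.3, 0.0]
--
[11.3, 0.0, 5.3, 0.0, 0.0, 0.0]
[11.3, 0.0, 5.3, 0.0, 0.0, 0.0]
--
[6.2, 0.0, 3.4, 0.0, 0.0, 0.0]
[6.2, 0.0, 3.4, 0.0, 0.0, 0.0]
--
[4.8, 0.0, 6.6, 0.0, 0.0, 0.0]
[4.8, -0.0, 6.6, 0.0, 0.0, 0.0]
--
[1.3, 0.0, 5.9, 0.0, 0.0, 0.0]
[1.3, -0.0, 5.9, 0.0, 0.0, 0.0]
--
[-0.5, 0.0, 3.8, 0.0, 0.0, 0.0]
[-0.5, 0.0, 3.8, 0.0, 0.0, 0.0]
--
[-0.8, -0.0, 2.9, 0.0, 0.0, 0.0]
[-0.8, -0.0, 2.9, 0.0, 0.0, 0.0]
--
[-1.0, 0.0, 3.1, 0.0, 0.0, 0.0]
[-1.0, 0.0, 3.1, 0.0, 0.0, 0.0]
--
[-1.2, 0.0, 2.1, 0.0, 0.0, 0.0]
[-1.2, 0.0, 2.1, 0.0, 0.0, 0.0]
--
```

```bash
python3 - <<'E' 2>&1 | grep -v Warn
from h import *
from fk import *
np.set_printoptions(precision=3,suppress=True)
p,r=cur(); B=14; b=np.radians(B); tz=np.array([np.sin(b),-np.cos(b)])
def tcp(E): return W(E[0]-66*tz[0],1.5,E[1]-66*tz[1])
def E(l,extra=0):
    rho=np.interp(l,[-.75,.8],[36,26]); d=np.array([-np.cos(l),-np.sin(l)]); n=np.array([-np.sin(l),np.cos(l)])
    return np.array([-101,65])+rho*d+n*(2+9.5*abs(np.sin(l-b))+extra)
wp=[(W(-150,1.5,185),RB(0),3),(tcp(E(-.75,25)),RB(B),3)]
for l in(-.75,-.4,0,.3,.6,.9,1.2,1.4): wp.append((tcp(E(l)),RB(B),2)); print(l,E(l))
q=readout.read_state()["joints"]
for w in wp: 
    q,e,a,_=ik(w[0],w[1],q); print(w[0],q,round(e,4),round(a,3))
rows(p,r,wp)
E
```

```text
-0.75 [-120.548   96.83 ]
-0.4 [-129.077   85.238]
0 [-132.161   69.298]
0.3 [-129.668   58.779]
0.6 [-126.521   53.972]
0.9 [-123.265   49.477]
1.2 [-119.517   44.303]
1.4 [-115.957   41.196]
[0.448 0.007 0.185] [-0.026  0.299 -0.132  2.105  0.058  0.74   1.505] 0.0 0.0
[0.478 0.011 0.179] [-0.029  0.263 -0.126  2.215  0.09   0.422  1.476] 0.0 0.0
[0.461 0.008 0.161] [-0.035  0.273 -0.118  2.272  0.103  0.356  1.462] 0.0 0.0
[0.453 0.007 0.149] [-0.043  0.284 -0.11   2.302  0.112  0.314  1.452] 0.0 0.0
[0.45  0.007 0.133] [-0.057  0.313 -0.094  2.326  0.125  0.262  1.44 ] 0.0 0.0
[0.452 0.007 0.123] [-0.068  0.338 -0.082  2.33   0.133  0.232  1.432] 0.0 0.0
[0.456 0.008 0.118] [-0.072  0.352 -0.077  2.328  0.136  0.22   1.43 ] 0.0 0.0
[0.459 0.008 0.114] [-0.076  0.365 -0.072  2.325  0.138  0.21   1.428] 0.0 0.0
[0.462 0.009 0.108] [-0.081  0.38  -0.067  2.321  0.14   0.199  1.426] 0.0 0.0
[0.466 0.009 0.105] [-0.083  0.39  -0.064  2.316  0.141  0.194  1.425] 0.0 0.0
[11.4, 0.1, -6.9, 0.0, -0.0, -0.0]
[11.4, 0.1, -6.9, 0.0, -0.0, -0.0]
[11.4, 0.1, -6.9, 0.0, -0.0, -0.0]
--
[-10.2, -0.0, 1.9, 0.0, -4.7, 0.0]
[-10.0, 0.0, 2.8, 0.0, -4.7, 0.0]
[-9.7, -0.0, 3.6, -0.0, -4.7, 0.0]
--
[10.5, 0.0, 6.8, 0.0, 0.0, 0.0]
[10.5, 0.0, 6.8, 0.0, 0.0, 0.0]
--
[5.5, -0.0, 4.6, 0.0, 0.0, 0.0]
[5.5, -0.0, 4.6, 0.0, 0.0, 0.0]
--
[3.4, 0.0, 7.4, 0.0, 0.0, 0.0]
[3.4, 0.0, 7.4, 0.0, 0.0, 0.0]
--
[0.1, -0.0, 5.4, 0.0, 0.0, 0.0]
[0.1, -0.0, 5.4, 0.0, 0.0, 0.0]
--
[-0.9, 0.0, 2.7, 0.0, 0.0, 0.0]
[-0.9, -0.0, 2.7, 0.0, 0.0, 0.0]
--
[-1.0, 0.0, 2.6, 0.0, 0.0, 0.0]
[-1.0, -0.0, 2.6, 0.0, 0.0, 0.0]
--
[-1.2, -0.0, 3.0, 0.0, 0.0, 0.0]
[-1.2, -0.0, 3.0, 0.0, 0.0, 0.0]
--
[-1.4, 0.0, 1.9, 0.0, 0.0, 0.0]
[-1.4, 0.0, 1.9, 0.0, 0.0, 0.0]
--
```

{"name": "arm_command", "arguments": {"moves": [[0, 11.4, 0, -7, 0, 0, 0], [0, 11.4, 0, -7, 0, 0, 0], [0, 11.4, 0, -7, 0, 0, 0], [0, -3, 0, 0.5, 0, -7, 0], [0, -3, 0, 0.5, 0, -7, 0], [0, 3, 0, 11, 0, 0, 0], [0, 3, 0, 12, 0, 0, 0], [0, 3.4, 0, 10.7, 0, 0, 0], [0, 3.4, 0, 7.4, 0, 0, 0], [0, 3.4, 0, 7.4, 0, 0, 0], [0, 0, 0, 0, 0, 0, 0]]}}

```text
clock: 22.62
position: [0.4506, 0.007, 0.133]
ee_rot: [0.121, -0.063, 0.991, 0.009]
ft_force: [-0.0, 0.4, -0.0]
grip_width: 0.0005
grip_force: 0.0
```

```bash
python3 - <<'E' 2>&1 | grep -v Warn
from h import *
from fk import *
np.set_printoptions(precision=1,suppress=True)
p,r=cur(); print(p*1000, np.degrees((RB(14).inv()*r).as_rotvec()), readout.read_state()["joints"])
g=grab("side",9); s=grab("scene",9)
cv2.imwrite("pics/latch9.png",np.hstack([cv2.resize(g[0][210:310,260:393],(400,300)),cv2.resize(s[0][200:300,270:403],(400,300))])[:,:,::-1])
c_,s_=np.cos(YAW),np.sin(YAW)
for n,F in(("side",g),("scene",s)):
    w=cloud(F)*1000; x,y,z=w[...,0]-597,w[...,1]-24.5,w[...,2]; X=x*c_+y*s_;Y=-x*s_+y*c_
    m=(X>-165)&(X<-84)&(abs(Y)<40)&(z>50)&(z<135)
    for a in range(-165,-84,5):
        k=m&(X>=a)&(X<a+5)
        if k.sum()>4: print(n,"  ",a,k.sum(),np.percentile(Y[k],[2,98]),np.percentile(z[k],[5,50,95]))
E
```

```text
[450.6   7.  133. ] [-0.1  0.1  0.1] [-0.1  0.3 -0.1  2.3  0.1  0.3  1.4]
side    -145 11 [ 4.3 19. ] [63.9 66.5 67.5]
side    -140 13 [-0.5 17.2] [62.1 65.6 67.6]
side    -135 11 [ 3.2 19.3] [65.5 67.2 69.5]
side    -130 13 [-1.4 20.4] [64.6 67.1 69.1]
side    -125 11 [-2.8 17.4] [64.7 66.2 67.5]
side    -120 22 [-2.5 30.2] [61.9 66.4 69.7]
side    -115 16 [-7.3 29.1] [64.  66.7 75.1]
side    -110 32 [-6.5 35.7] [60.2 67.7 79.6]
side    -105 30 [-2.4 35.8] [59.  68.5 91.3]
side    -100 22 [21.9 36.5] [57.4 72.4 98.3]
side    -95 100 [-22.4  36.3] [ 53.5  95.9 115.9]
side    -90 59 [-35.3  38.9] [ 59.8  93.3 115.6]
scene    -140 6 [-15.1  18.4] [ 62.7  66.1 114.6]
scene    -135 38 [-15.8  20.4] [ 64.9 112.6 117.4]
scene    -130 89 [-12.9  19. ] [ 63.8 101.1 114.3]
scene    -125 62 [-11.8  19. ] [66.4 84.2 98.7]
scene    -105 5 [-28.7  35.9] [72.3 74.9 97.9]
scene    -95 9 [-24.   29.5] [ 95.5  98.7 107.8]
scene    -90 77 [-23.  23.] [ 96.7 106.3 116.3]
scene    -85 13 [-22.3  16.4] [ 97.3 107.  115.8]
```

View pics/latch9.png

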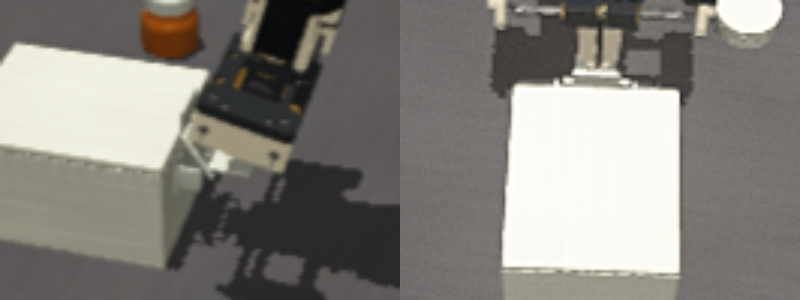

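The lever is now level, with its handle face at z≈67, and the bar has dropped into the groove at z≈98. I'll keep pressing.

{"name": "arm_command", "arguments": {"moves": [[0, 0, 0, 5.4, 0, 0, 0], [0, 0, 0, 5.4, 0, 0, 0], [0, -0.9, 0, 2.7, 0, 0, 0], [0, -0.9, 0, 2.7, 0, 0, 0], [0, -1, 0, 2.6, 0, 0, 0], [0, -1, 0, 2.6, 0, 0, 0], [0, -1.2, 0, 3, 0, 0, 0], [0, -1.2, 0, 3, 0, 0, 0], [0, -1.4, 0, 1.9, 0, 0, 0], [0, -1.4, 0, 1.9, 0, 0, 0], [0, -1.5, 0, 1, 0, 0, 0], [0, 0, 0, 0, 0, 0, 0]]}}

```text
clock: 24.22
position: [0.4668, 0.009, 0.1044]
ee_rot: [0.12, -0.063, 0.991, 0.008]
ft_force: [-6.4, -0.4, 4.5]
grip_width: 0.0002
grip_force: 3.2
```

```bash
cat > lat.py <<'E'
from h import *
from fk import *
import sys
np.set_printoptions(precision=1,suppress=True)
p,r=cur(); print(p*1000)
i=sys.argv[1]
g=grab("side",i); s=grab("scene",i)
cv2.imwrite(f"pics/latch{i}.png",np.hstack([cv2.resize(g[0][210:310,260:393],(400,300)),cv2.resize(s[0][200:300,270:403],(400,300))])[:,:,::-1])
c_,s_=np.cos(YAW),np.sin(YAW)
for n,F in(("side",g),("scene",s)):
    w=cloud(F)*1000; x,y,z=w[...,0]-597,w[...,1]-24.5,w[...,2]; X=x*c_+y*s_;Y=-x*s_+y*c_
    print(n,"lid z",np.median(z[(X>-70)&(X<70)&(abs(Y)<60)&(z>70)&(z<130)]))
    m=(X>-165)&(X<-84)&(abs(Y)<40)&(z>15)&(z<135)
    for a in range(-165,-84,5):
        k=m&(X>=a)&(X<a+5)
        if k.sum()>4: print(n,"  ",a,k.sum(),np.percentile(Y[k],[2,98]),np.percentile(z[k],[5,50,95]))
E
python3 lat.py 10 2>&1 | grep -v Warn
```

```text
[466.8   9.  104.4]
side lid z 98.49266237992414
side    -165 20 [-25.5  34.5] [115.8 121.2 123.3]
side    -155 15 [13.7 32.9] [120.1 124.4 133.7]
side    -150 19 [12.1 34.4] [121.  125.1 131.3]
side    -145 18 [11.8 32.2] [121.4 126.6 129.3]
side    -140 19 [13.3 33.5] [121.9 128.4 130.9]
side    -135 15 [13.1 34. ] [125.1 128.7 130.6]
side    -130 17 [15.2 33.4] [126.7 130.5 132.9]
side    -125 7 [13.  33.1] [125.1 131.  134.6]
side    -115 6 [-28.   30.7] [133.3 133.8 134.2]
side    -110 54 [-24.1  35.2] [ 27.9  62.5 134.8]
side    -105 13 [-29.7  38.2] [ 57.6  66.7 134.9]
side    -100 9 [31.9 35.6] [55.9 63.  67.9]
side    -95 34 [-20.1  38.2] [ 44.  109.1 117. ]
side    -90 64 [-11.3  39.5] [ 16.2  34.7 115.9]
scene lid z 98.2384269796215
scene    -160 10 [27.4 38.1] [111.4 119.5 131.5]
scene    -155 11 [26.8 39.2] [117.4 126.7 134. ]
scene    -120 29 [-21.8  32. ] [ 80.2 130.9 134.7]
scene    -115 56 [-30.  32.] [ 81.7  97.2 134.7]
scene    -110 38 [-38.   37.7] [125.5 132.6 134.6]
scene    -105 51 [-35.3  37.8] [ 75.7 129.8 134.1]
scene    -100 93 [-24.9  33. ] [117.6 124.8 134.1]
scene    -95 21 [-26.9  30.4] [ 88.4  96.3 124.6]
scene    -90 79 [-16.8  21.7] [ 96.  108.4 116.7]
scene    -85 15 [-23.4  32.8] [ 95.9  99.9 117.3]
```

{"name": "arm_command", "arguments": {"moves": [[0, 5, 0, -1.5, 0, 0, 0], [0, 15, 0, -4, 0, 0, 0], [0, 15, 0, -15, 0, 0, 0], [0, 15, 0, -30, 0, 5, 0], [0, 10, 0, -40, 0, 9, 0], [0, 10, 0, -40, 0, 0, 0], [0, 0, 0, -20, 0, 0, 0], [0, 0, 0, 0, 0, 0, 0], [0, 0, 0, 0, 0, 0, 0]]}}

```text
clock: 25.45
position: [0.3825, -0.0023, 0.2344]
ee_rot: [0.008, -0.063, 0.998, 0.001]
ft_force: [0.1, -0.1, -0.3]
grip_width: 0.0003
grip_force: 0.0
```

```bash
python3 lat.py 11 2>&1 | grep -v Warn; python3 - <<'E'
from h import *
for n in("side","scene"):
    F=load(n,11); w=cloud(F); x,y,z=w[...,0],w[...,1],w[...,2]
    q=w[(abs(x-.471)<.06)&(abs(y-.293)<.06)&(z>.072)&(z<.095)]; print("pot",circ(q[:,0],q[:,1]),np.median(q[:,2]))
E
```

```text
[382.5  -2.3 234.4]
side lid z 98.47686698033837
side    -110 112 [-38.   35.2] [30.9 57.2 72.4]
side    -105 69 [-34.8  36.1] [61.2 72.7 99.1]
side    -100 69 [-34.2  36.7] [61.  92.  99.3]
side    -95 105 [-31.8  35.9] [ 53.6  96.  116.4]
side    -90 116 [-38.8  38.2] [ 17.9  53.7 113. ]
scene lid z 98.2082498390815
scene    -105 5 [-32.5  34.3] [73.  75.7 97.3]
scene    -95 13 [-26.9  29.9] [ 88.5  96.  112.5]
scene    -90 73 [-21.7  24.5] [ 97.  107.5 116.3]
scene    -85 17 [-23.5  16.9] [ 96.6 102.1 116.5]
pot (np.float64(0.46846771412546406), np.float64(0.29186038134686404), np.float64(0.03124563730938386)) 0.07897203086270688
pot (np.float64(0.47307099691416615), np.float64(0.29338744449780835), np.float64(0.03128058513474041)) 0.07940528663749692
```

View pics/latch11.png

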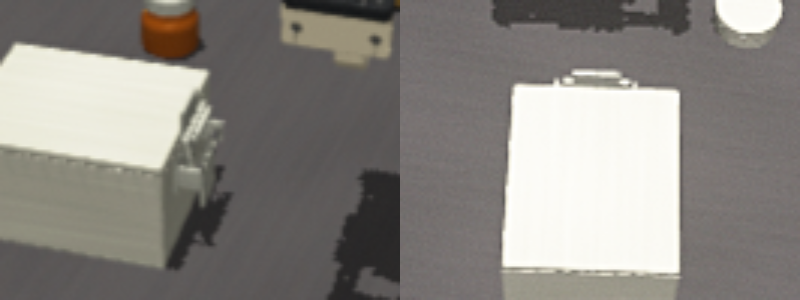

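The side crop shows the handle hanging along the box front at (208,160), the bar hooked in the keeper at (215,122), and the lid shut. The pot is centred on the mat and the robot touches nothing, so I'm handing in.

```bash
python3 -c "
from cell import workorder
print(workorder.job_done())"
```

```text
the job is handed in; nothing more can be done
None
```

I handed the job in at about 25 s of the 72 s allowed. The camera checks show all five castings in the box, the empty pot upright and released on the middle of the mat, the lid shut, the loop hooked and the lever snapped down; no verdict came back, and I did not re-measure the bystanders at the end.

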